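Lay the breakfast tray from the push-latch organiser

TASK

Lay the breakfast tray: stand every hexagonal jar from the organiser's railed shelf and every egg cup from its drawer upright inside the tray, set down rather than dropped. The drawer has a push latch: press its front in and let go so that it springs out, then take hold of it and draw it open; once all the egg cups are on the tray, push the drawer shut so that it latches flush again. Leave the sugar bowl on its trivet, the butter bell and the teaspoon where they are.

Things in the scene. Friction and masses are not known exactly. Their poses are not given: they have to be found in the camera images.
- organiser: light wooden organiser fixed to the table, 290 mm wide (its y), 150 deep (its x), a railed shelf above one handleless drawer that fills its front. Origin on the table under the middle of its front edge; x points from the front into its depth, y to its left, z up; the front faces -x. The drawer moves along this x
- shelf (a point): centre of the shelf's upper surface, 104 mm above the table, 75 mm behind the organiser's front; axes as the organiser's. A steel rail runs along the shelf's front edge and one along the back, each 8 mm in from the edge, tops 20 mm above the shelf; wooden end panels as high, 270 mm apart inside
- drawer (a joint): how far the drawer is out, m: 0 shut, latched, flush; -0.0085 pressed in to a hard stop; 0.110 fully open. Push-push latch: pressed past -0.004 (7 N; 6 mm is ample) and let go, it springs out to 0.060 in 0.8 s, then slides with 1 N friction and stays put. To shut, push past -0.004 (spring 2 to 6 N over the last 60 mm, plus damping: 10 N at 0.1 m/s) and let go: it returns to 0 and is held
- drawer_front (a point): middle of the top edge of the drawer front's outer face, 90 mm above the table; moves with the drawer; axes as the organiser's. The front board is 12 mm thick (inwards from here along +x), 266 mm wide, from 12 to 90 mm above the table. Inside, the drawer is 114 mm deep, 250 wide, floor 20 mm above the table, side and back wall tops 54 mm above the table
- jar0: closed hexagonal glass jar with a round aluminium lid, 210 to 350 g; 62 mm across flats, 72 across corners, hexagon 58 mm high, then the lid, 58 mm diameter, up to 80 mm; small paper label; origin at the centre of its underside, z up; its x axis is square to one pair of flats, the other pairs 60 degrees round. Starts upright on the shelf behind the front rail. May be absent
- jar1: closed hexagonal glass jar with a round aluminium lid, 210 to 350 g; 62 mm across flats, 72 across corners, hexagon 58 mm high, then the lid, 58 mm diameter, up to 80 mm; small paper label; origin at the centre of its underside, z up; its x axis is square to one pair of flats, the other pairs 60 degrees round. Starts upright on the shelf behind the front rail. May be absent
- jar2: closed hexagonal glass jar with a round aluminium lid, 210 to 350 g; 62 mm across flats, 72 across corners, hexagon 58 mm high, then the lid, 58 mm diameter, up to 80 mm; small paper label; origin at the centre of its underside, z up; its x axis is square to one pair of flats, the other pairs 60 degrees round. Starts upright on the shelf behind the front rail. May be absent
- cup0: white china egg cup on a foot, 66 mm high, about 90 g; bowl 50 mm outside diameter, nearly straight-sided over its top 26 mm, foot 44 mm; origin at the centre of its underside, z up. Starts upright on the drawer's floor. May be absent
- cup1: white china egg cup on a foot, 66 mm high, about 90 g; bowl 50 mm outside diameter, nearly straight-sided over its top 26 mm, foot 44 mm; origin at the centre of its underside, z up. Starts upright on the drawer's floor. May be absent
- cup2: white china egg cup on a foot, 66 mm high, about 90 g; bowl 50 mm outside diameter, nearly straight-sided over its top 26 mm, foot 44 mm; origin at the centre of its underside, z up. Starts upright on the drawer's floor. May be absent
- tray_in (a point): centre of the inner floor of the brown wooden serving tray, which is fixed to the table; floor 6 mm above the table, inside 264 mm along its x by 304 mm along its y, rim 10 mm above the floor and 8 mm thick; z up
- trivet: bystander: round cork trivet, 130 mm diameter, 8 mm thick; origin under its centre
- sugar_bowl: bystander: copper-coloured sugar bowl with flip-top, 92 mm diameter, 79 mm high, standing on the trivet; origin under its centre
- butter_bell: bystander: white butter bell with a knob, 106 mm diameter, 111 mm high; origin under its centre
- teaspoon: bystander: steel teaspoon, 140 mm long, lying flat beyond the work; its x axis runs along it

How it is judged:
By the outcome, as a careful person would: the job done as asked, in the order asked, and still so for the second after the job is handed in, with the robot touching nothing.
Of jar0, jar1, jar2 only 2 to 3 are there at a start; the rules pass over those that are not, and their reading is None.
Of cup0, cup1, cup2 only 1 to 3 are there at a start; the rules pass over those that are not, and their reading is None.
At some moment in a run one of jar0, jar1, jar2 may be knocked a few centimetres aside while the robot is not near it.
It also fails if it takes over 210 s, if anything falls off the work surface, if the arm or the gripper's body presses on something with over 40 N, if the wrist force passes 120 N, or if a joint passes its speed limit or range.

ROBOT

A 6-joint arm with a two-finger parallel gripper is mounted at the origin on the work surface. World frame = base frame: x ahead of the robot, y to its left, z up, the work surface at z = 0. Lengths are in m, angles in rad, forces in N, time in s.
With the tool pointing down it reaches from about 0.25 to 0.775 m from the base axis. Payload 4 kg.
Tool frame: the origin (TCP) lies at the very end of the fingers, on their centre line; the grasp point (between the pads) lies hold_point_z behind it (hold_point_z is the distance from the TCP to the grasp point, in m); z points along the fingers, y is the direction in which the jaws open and shut (so a half turn about z gives the same grasp; the last joint's range is limited). The gripper opens to 94 mm and grips with 3 to 60 N. Pads are 16 mm wide; open, the fingers measure 119 mm over their backs; the gripper's body (75 mm by 177 mm) begins 78 mm behind the grasp point.
Start: joints at [-1.228, 0.087, 1.371, -0, 1.684, -0.103], TCP at [0.237, -0.496, 0.17] pointing down, gripper open.
Joint ranges: [-3.1, 3.1], [-0.76, 2.03], [0.27, 2.55], [-1.08, 4.22], [0.17, 2.65], [-2.57, 2.57]. Speed limits (rad/s): [2.79, 2.79, 3.14, 3.14, 3.14, 3.14].

INTERFACE

Orientations are given as [roll, pitch, yaw] about the fixed x, y, z axes, in that order (R = Rz(yaw) Ry(pitch) Rx(roll)).
In Python, from bench import * gives the robot as it stands.
- The arm moves only by the tool step_arm, never from a script. Its argument "increments" is text: rows parted by semicolons, each of 6 numbers parted by spaces: the shift along the tool's x, y, z in cm, then the turn, a rotation vector about the tool's x, y, z in rad. A call has 1 to 5 rows; each row shifts and turns the commanded pose from where the row before left it, along the tool's axes as they then stand; what a row does not reach is not made up. A row lasts 1/10 s, in which the tool goes at most 50 mm and 8.59 degrees, less where a joint would pass 70% of its speed; a pose out of reach is approached as far as the arm can. A call is refused whole if a number of a shift passes 5 or a number of a turn 0.15, either way. A call with a gripper value outside its range is refused whole. "claw" is the gripper's target within -1 to 1 (shut at 1, half-way at 0, fully open at -1), set as the call begins (left out, the last holds). The fingers move at their own pace and stop on an object; the grip force is fixed at half the most. Time passes only in rows, so rows that do not move let the fingers close. It gives the time, the measured TCP pose, the force and the opening at its end, in the units of the state.
- get_obs(): the state, without advancing time (a new reading comes with each control period).
- snapshot(name): name is "scene" or "top" or "wrist"; returns the picture (480x640x3 uint8, red, green, blue); there is no depth.
- calibration(name): a dict with "camera_matrix" (3x3 intrinsics, pixels), "eye" and "orientation" of the camera in the world; the wrist camera has in their place "tool_from_camera" (4x4, takes a point from camera to tool coordinates, whose origin is the TCP and whose axes are the flange's). Camera axes: x right, y up, looking along -z (the intrinsics and any distortion apply to the point x, -y, -z); pixel columns grow to the right and rows downward; lengths in m; the calibration is good to about 2 mm. The wrist camera is an equidistant fisheye: a pixel r from the principal point sees the ray r / f radians off the axis. A picture is of the moment at which its call begins: read the wrist's pose just before it. calibration takes no time and is no camera call.
- close_job(): hands the job in, once; it reports no verdict.
The state is a dict: "time": time; "joint_positions": joint angles; "qvel": joint speeds; "joint_torque": joint torques, N m; "tool_pos": TCP position; "ee_rot": TCP orientation; "wrist_force": force on the tool from outside, world axes, zero at the start; "wrist_torque": the same for the moment, N m; "width": finger opening in m.
Only numpy, scipy, OpenCV 4.12 (cv2) and the standard library are available. Lean on these libraries where they do the work, as an engineer would, in place of code of your own. Each camera call takes 0.05 s, during which the arm holds its last target. There are 200 camera calls.

## Working session

There is one attempt and no reset: what is moved stays moved. The work goes in short steps, Python scripts to look and compute and a tool call to move; the robot and the scene stay as the last step left them, time stands still between calls to the robot, and variables do not carry over. Pictures are saved under pics/ and viewed, about 12 in all and at most 16, crops included, and the job is handed in when it is done.

Besides the shell and the picture viewer there is one more tool, called after "Emit:" as name(argument=value, ...), one argument or row to a line, values as JSON. step_arm: Moves the arm, as the interface text tells. Its arguments: {"type":"object","properties":{"increments":{"type":"string"},"claw":{"type":"number"}},"required":["increments"]}

```bash
mkdir -p pics; ls; python3 - <<'E'
from bench import *
import cv2
print(get_obs())
for n in ("scene","top","wrist"):
    print(n,calibration(n))
a=snapshot("scene");b=snapshot("top")
cv2.imwrite("pics/scene0.png",a[:,:,::-1]);cv2.imwrite("pics/top0.png",b[:,:,::-1])
E
```

```text
pics
{'time': 0.0, 'joint_positions': array([-1.22810704e+00,  8.79436475e-02,  1.37221734e+00, -1.49568985e-05,
        1.68355791e+00, -1.03087195e-01]), 'qvel': array([ 6.52569828e-05, -5.58611740e-04, -6.38237344e-04,  1.30272581e-04,
        7.00688222e-04, -1.17600118e-03]), 'joint_torque': array([-5.49825781e-04, -3.40184426e+01, -3.02429044e+01,  7.16099236e-02,
        3.29811824e-02, -1.66924933e-04]), 'tool_pos': array([ 0.23693155, -0.49568524,  0.16882916]), 'ee_rot': array([-3.13947616e+00, -2.04014129e-04,  4.45774601e-01]), 'wrist_force': array([1.50164864, 0.17860474, 0.40977158]), 'wrist_torque': array([-0.00632317,  0.0141751 ,  0.02452489]), 'width': 0.09394563075182012}
scene {'camera_matrix': array([[571.56863836,   0.        , 319.35923099],
       [  0.        , 571.56863836, 235.05156231],
       [  0.        ,   0.        ,   1.        ]]), 'eye': array([1.4319938 , 0.53495686, 0.8412821 ]), 'orientation': array([ 0.91029606, -0.00770063,  2.16021764])}
top {'camera_matrix': array([[597.92396372,   0.        , 315.51546444],
       [  0.        , 597.92396372, 239.76542348],
       [  0.        ,   0.        ,   1.        ]]), 'eye': array([0.52843808, 0.0161377 , 1.10736492]), 'orientation': array([ 0.11317116,  0.00248747, -1.58972106])}
wrist {'camera_matrix': array([[371.64829954,   0.        , 320.00370629],
       [  0.        , 371.64829954, 238.26530668],
       [  0.        ,   0.        ,   1.        ]]), 'tool_from_camera': array([[ 3.21219687e-04,  9.57763947e-01,  2.87555420e-01,
         8.56120079e-02],
       [ 9.99999068e-01, -6.89320533e-04,  1.17885786e-03,
         4.48496481e-05],
       [ 1.32728541e-03,  2.87554773e-01, -9.57763275e-01,
        -2.13800770e-01],
       [ 0.00000000e+00,  0.00000000e+00,  0.00000000e+00,
         1.00000000e+00]])}
```

View pics/scene0.png

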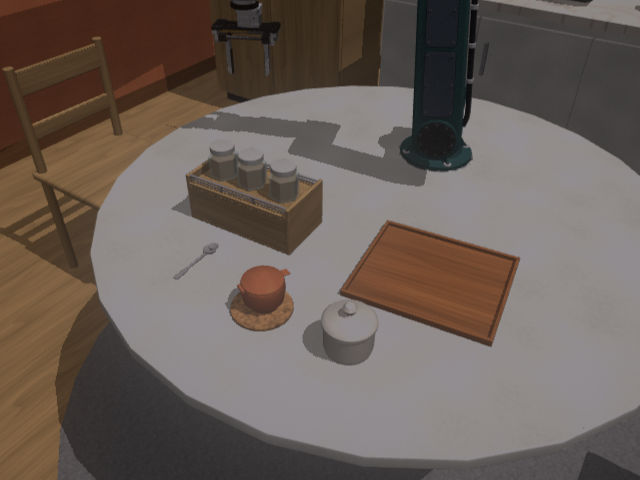

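View pics/top0.png

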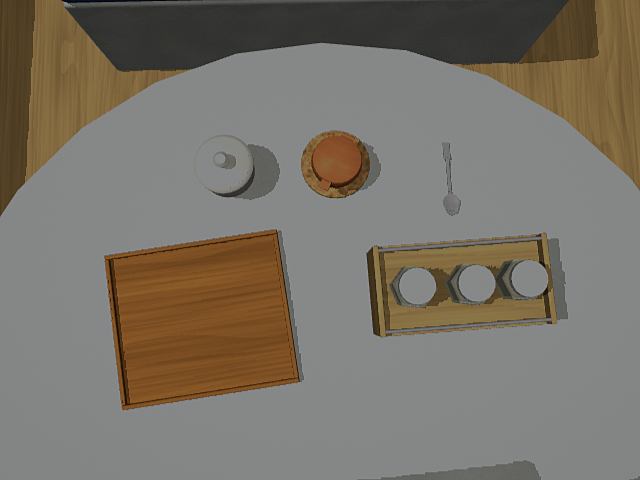

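```bash
cat > h.py <<'E'
from bench import *
import numpy as np, cv2
from scipy.spatial.transform import Rotation as R
def pose(n):
    c=calibration(n)
    if n=="wrist":
        o=get_obs(); T=np.eye(4); T[:3,:3]=R.from_euler("xyz",o["ee_rot"]).as_matrix(); T[:3,3]=o["tool_pos"]
        return c["camera_matrix"], T@c["tool_from_camera"]
    T=np.eye(4); T[:3,:3]=R.from_euler("xyz",c["orientation"]).as_matrix(); T[:3,3]=c["eye"]
    return c["camera_matrix"],T
def ray(n,uv,kt=None):
    K,T=kt or pose(n); d=(np.array(uv,float)-K[:2,2])/K[0,0]
    if n=="wrist":
        r=np.hypot(*d); v=np.array([*(d*np.sin(r)/max(r,1e-9)),np.cos(r)])
    else: v=np.array([*d,1.])
    v=T[:3,:3]@(v*[1,-1,-1]); return T[:3,3],v/np.linalg.norm(v)
def onz(n,uv,z,kt=None):
    o,v=ray(n,uv,kt); return o+v*(z-o[2])/v[2]
def tri(rays):
    A=sum(np.eye(3)-np.outer(v,v) for o,v in rays); b=sum((np.eye(3)-np.outer(v,v))@o for o,v in rays)
    p=np.linalg.solve(A,b); return p,[np.linalg.norm(np.cross(p-o,v)) for o,v in rays]
def proj(n,P,kt=None):
    K,T=kt or pose(n); p=T[:3,:3].T@(np.array(P,float)-T[:3,3])*[1,-1,-1]
    if n=="wrist":
        t=np.arctan2(np.hypot(p[0],p[1]),p[2]); d=p[:2]/np.hypot(p[0],p[1])*t
    else: d=p[:2]/p[2]
    return K[:2,2]+K[0,0]*d
def inc(target,yaw=None):
    "total increment (cm, tool axes) and yaw turn about tool z, from here to target"
    o=get_obs(); M=R.from_euler("xyz",o["ee_rot"]).as_matrix()
    d=M.T@(np.array(target)-o["tool_pos"])*100
    t=None
    if yaw is not None: t=-(yaw-o["ee_rot"][2])
    return d.round(2),t
def save(n,name):
    kt=pose(n); im=snapshot(n)[:,:,::-1]; cv2.imwrite(f"pics/{name}.png",im); return kt,im
E
python3 - <<'E'
from h import *
import bench
print([k for k in dir(bench) if not k.startswith('_')], getattr(bench,'hold_point_z',None))
for t,s in [((417,286),(222,147)),((476,284),(251,154)),((529,279),(284,166))]: pass
tops=[(417,286),(476,284),(529,279)]; sc=[(284,166),(251,155),(222,146)]
for t,s in zip(tops,sc):
    p,e=tri([ray("top",t),ray("scene",s)]); print("lid",p.round(4),np.round(e,4))
for nm,z,pts in [("tray rim outer",.016,[(106,257),(276,231),(299,381),(124,408)]),("org top",.124,[(374,247),(545,234),(556,323),(383,335)])]:
    P=[onz("top",q,z) for q in pts]; print(nm); [print(p.round(4)) for p in P]; print([np.linalg.norm(P[i]-P[i-1]).round(4) for i in range(4)])
print("butter",onz("top",(222,160),.111),"bowl",onz("top",(337,160),.079))
# scene check of tray corners
P=[onz("scene",q,.016) for q in [(388,225),(519,264),(495,332),(345,288)]]
[print("tray sc",p.round(4)) for p in P]
E
python3 - <<'E'
import sys; sys.path.insert(0,'.')
import cv2
a=cv2.imread('pics/top0.png')[220:350,360:570]; b=cv2.imread('pics/scene0.png')[130:250,180:330]
a=cv2.resize(a,(800,495),interpolation=cv2.INTER_CUBIC); cv2.imwrite('pics/crop0.png',a)
E
```

```text
['IKError', 'calibration', 'close_job', 'get_obs', 'hold_point_z', 'snapshot'] 0.0188
lid [ 0.5586 -0.1385  0.1808] [0.0006 0.0006]
lid [ 0.5603 -0.2307  0.1794] [0.0001 0.0001]
lid [ 0.5665 -0.3131  0.1797] [0.0002 0.0002]
tray rim outer
[0.6281 0.401  0.016 ]
[0.6701 0.0889 0.016 ]
[0.3988 0.0509 0.016 ]
[0.3575 0.3633 0.016 ]
[np.float64(0.2732), np.float64(0.3149), np.float64(0.274), np.float64(0.3152)]
org top
[ 0.6263 -0.0799  0.124 ]
[ 0.6425 -0.3635  0.124 ]
[ 0.4964 -0.3723  0.124 ]
[ 0.4824 -0.0902  0.124 ]
[np.float64(0.1443), np.float64(0.2841), np.float64(0.1464), np.float64(0.2824)]
butter [0.78150771 0.17316919 0.111     ] bowl [ 0.7856832  -0.02393777  0.079     ]
tray sc [0.4192 0.0645 0.016 ]
tray sc [0.3826 0.3737 0.016 ]
tray sc [0.608 0.401 0.016]
tray sc [0.6659 0.0952 0.016 ]
```

View pics/crop0.png

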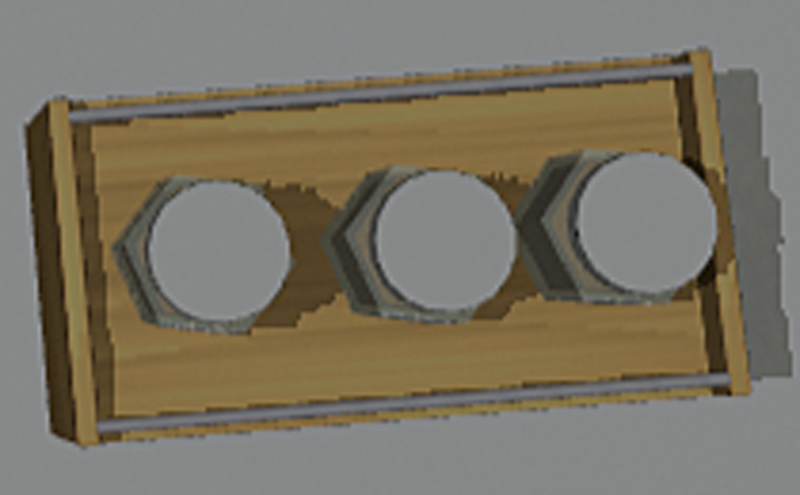

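Emit:
step_arm(
  increments="0 0 -2 0 0 -0.147; 0 0 -2 0 0 -0.147; 0 0 -2 0 0 -0.147; 0 0 -2 0 0 -0.147; 0 0 -2 0 0 -0.147",
  claw=-1,
)

```text
time: 0.6
tool_pos: [0.2371, -0.496, 0.2701]
ee_rot: [-3.141, -0.001, 1.187]
wrist_force: [0.7, 0.4, 0.6]
width: 0.0941
```

Emit:
step_arm(
  increments="0 0 -2 0 0 -0.147; 0 0 -2 0 0 -0.147; 0 0 -2 0 0 -0.147; 0 0 0 0 0 0",
)

```text
time: 1.0
tool_pos: [0.2374, -0.4971, 0.3328]
ee_rot: [3.14, 0.005, 1.622]
wrist_force: [0.3, -0.4, -0.1]
width: 0.0937
```

```bash
python3 -c "
from h import *
print(get_obs()['ee_rot'],inc((.56,-.23,.30),1.624))"
```

```text
[3.14011096 0.00494816 1.62151796] (array([25.05, 33.56,  3.2 ]), np.float64(-0.0024820395240132687))
```

Emit:
step_arm(
  increments="2.7 3.6 0 0 0 0; 2.7 3.6 0 0 0 0; 2.7 3.6 0 0 0 0; 2.7 3.6 0 0 0 0; 2.7 3.6 0 0 0 0",
)

```text
time: 1.5
tool_pos: [0.4109, -0.3507, 0.3282]
ee_rot: [-3.14, -0.002, 1.618]
wrist_force: [0.3, -1.2, -0.8]
width: 0.0937
```

Emit:
step_arm(
  increments="2.7 3.6 0 0 0 0; 2.7 3.6 0 0 0 0; 2.7 3.6 0.5 0 0 0; 2.5 3.6 0.5 0 0 0; 0 0 0 0 0 0",
)

```text
time: 2.0
tool_pos: [0.5511, -0.2349, 0.3156]
ee_rot: [-3.137, -0.005, 1.626]
wrist_force: [-0.1, -1.0, -1.3]
width: 0.094
```

```bash
python3 -c "
from h import *
o=get_obs();print(o['time'],o['tool_pos'],o['ee_rot'])
kt,im=save('wrist','w1'); np.save('w1T.npy',kt[1])
for P in [(.5586,-.1385,.184),(.5603,-.2307,.184),(.5665,-.3131,.184),(.489,-.231,.124)]: print(proj('wrist',P,kt))
"
```

```text
2.0 [ 0.55108193 -0.23488694  0.31558552] [-3.13737334 -0.00457847  1.62560204]
[333.26847389 119.01810697]
[329.17542166 216.52292967]
[330.15869046 295.34800062]
[264.33752446 201.35044851]
```

View pics/w1.png

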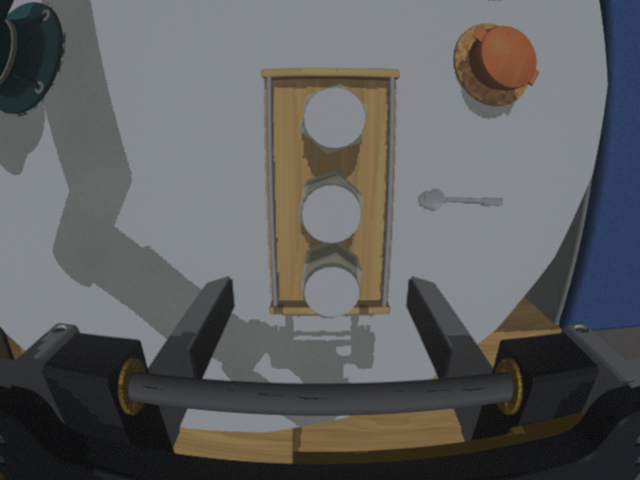

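```bash
python3 - <<'E'
from h import *
im=cv2.imread('pics/w1.png'); K,_=pose('wrist'); kt=(K,np.load('w1T.npy'))
W=[(334,118),(331,212),(331,291)]; Tp=[(417,286),(476,284),(529,279)]
S=4
big=cv2.resize(im[75:315,250:410],None,fx=S,fy=S,interpolation=cv2.INTER_CUBIC)
for w,t in zip(W,Tp):
    p,e=tri([ray('wrist',w,kt),ray('top',t)]); print(p.round(4),np.round(e,4), onz('wrist',w,.184,kt).round(4), onz('top',t,.184).round(4))
    c=(onz('wrist',w,.184,kt)+onz('top',t,.184))/2
    for z in (.104,.162):
        h=np.array([proj('wrist',(c[0]+.036*np.cos(a),c[1]+.036*np.sin(a),z),kt) for a in .053+np.pi/6+np.arange(6)*np.pi/3])
        cv2.polylines(big,[np.int32((h-[250,75]+.5)*S)],True,(0,0,255),1)
big=np.hstack([big[:480],big[480:]])if False else cv2.resize(np.rot90(big),(800,533))
cv2.imwrite('pics/w1c.png',big)
E
```

```text
[ 0.5588 -0.1377  0.1886] [0.0002 0.0002] [ 0.5592 -0.1375  0.184 ] [ 0.5588 -0.1385  0.184 ]
[ 0.5584 -0.211   0.2535] [0.0007 0.0007] [ 0.5618 -0.2262  0.184 ] [ 0.5601 -0.2294  0.184 ]
[ 0.5681 -0.3223  0.1531] [0.0006 0.0006] [ 0.567  -0.3081  0.184 ] [ 0.5662 -0.3114  0.184 ]
```

View pics/w1c.png

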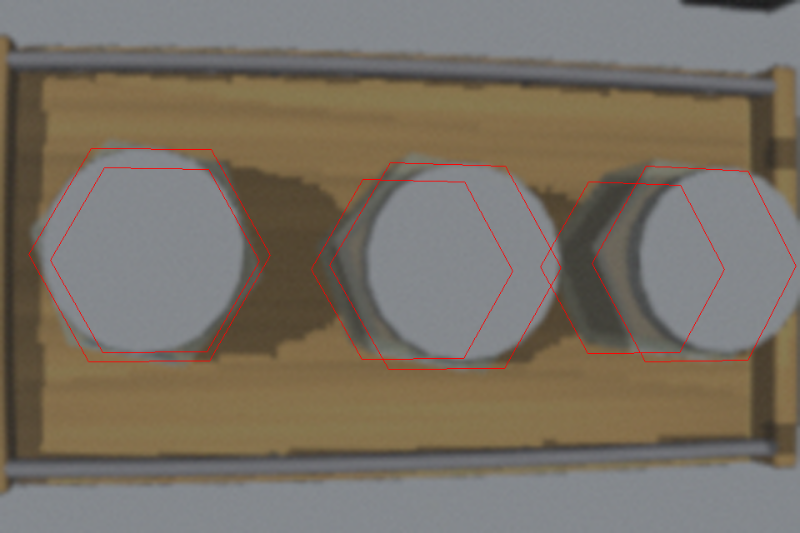

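Emit:
step_arm(
  increments="0 0 0 0 0 0.14; 0 0 0 0 0 0; 0 0 0 0 0 0",
)

```text
time: 2.35
tool_pos: [0.5476, -0.2399, 0.3198]
ee_rot: [-3.141, 0.0, 1.482]
wrist_force: [-0.2, -0.6, 0.8]
width: 0.0941
```

```bash
python3 -c "
from h import *
o=get_obs();print(o['tool_pos'],o['ee_rot'],inc((.559,-.138,.131)))
"
```

```text
[ 0.54757082 -0.23991944  0.31982835] [-3.14117321e+00  1.97081354e-04  1.48177346e+00] (array([10.26,  0.24, 18.88]), None)
```

Emit:
step_arm(
  increments="4 0.12 0 0 0 0; 4 0.12 0 0 0 0; 2.3 0 3 0 0 0; 0 0 4 0 0 0; 0 0 3.5 0 0 0",
)

```text
time: 2.85
tool_pos: [0.5595, -0.1365, 0.214]
ee_rot: [3.14, 0.001, 1.484]
wrist_force: [0.1, 0.4, -1.3]
width: 0.0944
```

Emit:
step_arm(
  increments="0 0 3 0 0 0; 0 0 2 0 0 0; 0 0 1.5 0 0 0; 0 0 0.9 0 0 0; 0 0 0 0 0 0",
)

```text
time: 3.35
tool_pos: [0.5593, -0.1369, 0.14]
ee_rot: [-3.14, -0.0, 1.482]
wrist_force: [0.3, -0.7, -0.2]
width: 0.0939
```

Emit:
step_arm(
  increments="0 0 0.5 0 0 0; 0 0 0 0 0 0; 0 0 0 0 0 0; 0 0 0 0 0 0; 0 0 0 0 0 0",
  claw=1,
)

```text
time: 3.85
tool_pos: [0.5595, -0.1367, 0.1366]
ee_rot: [-3.141, 0.0, 1.482]
wrist_force: [-2.3, 0.3, 0.9]
width: 0.0575
```

Emit:
step_arm(
  increments="0 0 0 0 0 0; 0 0 0 0 0 0; 0 0 0 0 0 0; 0 0 0 0 0 0; 0 0 0 0 0 0",
)

```text
time: 4.35
tool_pos: [0.5596, -0.1367, 0.1366]
ee_rot: [-3.141, 0.0, 1.482]
wrist_force: [-4.5, 1.2, 5.2]
width: 0.0571
```

```bash
python3 -c "
from h import *
o=get_obs();print(o['tool_pos'],o['ee_rot'],o['wrist_force'],o['wrist_torque'],o['width'])
"
```

```text
[ 0.55957102 -0.13670265  0.13655569] [-3.14109900e+00  2.93267974e-04  1.48177022e+00] [-4.46825501  1.22158835  5.24415966] [ 0.05189137  0.89628905 -0.01761227] 0.05714513892540938
```

```bash
python3 -c "
from h import *
kt,im=save('wrist','w2'); kt,s=save('scene','s2')
a=im[150:470,180:460]; b=cv2.resize(s[120:250,170:340],None,fx=2.46,fy=2.46,interpolation=cv2.INTER_CUBIC)
cv2.imwrite('pics/w2c.png',np.hstack([a,b[:320,:]]))
"
```

```text
(no output)
```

View pics/w2c.png

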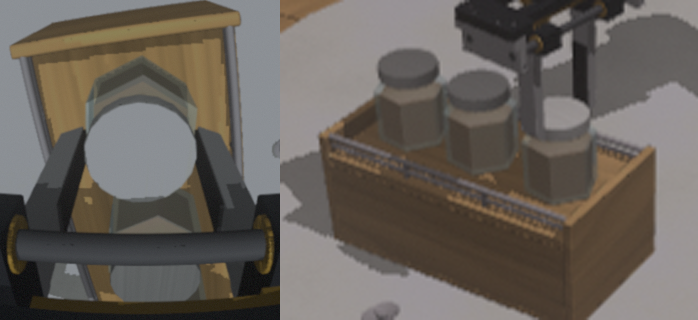

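```bash
python3 -c "
from h import *
for z in (.1366,.145,.155,.165,.184,.2): print(z,proj('scene',(.5596+.035,-.137,z)).round(1),proj('scene',(.559,-.137,z)).round(1))
s=cv2.imread('pics/s2.png');cv2.imwrite('pics/s2c.png',cv2.resize(s[140:200,240:320],(800,600),interpolation=cv2.INTER_CUBIC))
"
```

```text
0.1366 [275.3 190.1] [284.8 183. ]
0.145 [275.1 187. ] [284.6 179.9]
0.155 [274.9 183.2] [284.5 176.1]
0.165 [274.7 179.3] [284.4 172.3]
0.184 [274.4 171.9] [284.1 165. ]
0.2 [274.1 165.6] [283.9 158.7]
```

View pics/s2c.png

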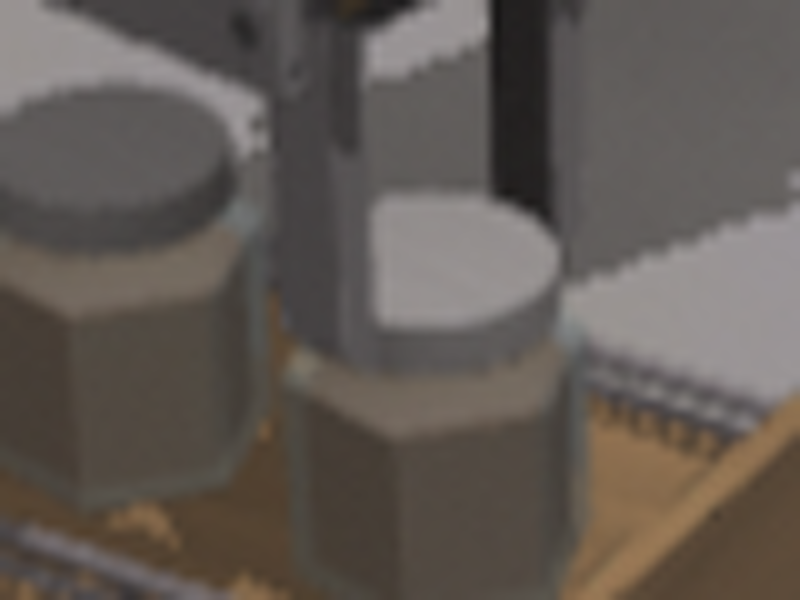

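```bash
python3 -c "
from h import *
for z in (.169,.2): 
  for s in (-1,0,1): print(z,proj('scene',(.237+s*.0535*np.sin(.4458),-.4957-s*.0535*np.cos(.4458),z)).round(1))
o=get_obs();print(o['joint_positions'])
# wrist view of fingertips: project pad ends in tool frame
c=calibration('wrist');K=c['camera_matrix'];kt=(K,c['tool_from_camera'])
for z in (0,-.02,-.035):
  for y in (-.047,.047,-.029,.029): print('w',y,z,proj('wrist',(0.008,y,z),kt).round(0))
"
```

```text
0.169 [269.   86.7]
0.169 [250.8  85.5]
0.169 [232.8  84.3]
0.2 [268.5  76.4]
0.2 [250.1  75.2]
0.2 [231.8  74. ]
[-3.37773905e-01  1.54075249e-01  1.36272404e+00 -3.85207314e-04
  1.62517548e+00 -2.48697389e-01]
w -0.047 0 [243. 258.]
w 0.047 0 [394. 258.]
w -0.029 0 [271. 259.]
w 0.029 0 [366. 259.]
w -0.047 -0.02 [236. 270.]
w 0.047 -0.02 [401. 270.]
w -0.029 -0.02 [267. 271.]
w 0.029 -0.02 [370. 271.]
w -0.047 -0.035 [230. 280.]
w 0.047 -0.035 [406. 281.]
w -0.029 -0.035 [263. 281.]
w 0.029 -0.035 [373. 281.]
```

Emit:
step_arm(
  increments="0 0 0 0 0 0; 0 0 0 0 0 0; 0 0 0 0 0 0; 0 0 0 0 0 0; 0 0 0 0 0 0",
  claw=-1,
)

```text
time: 4.95
tool_pos: [0.5602, -0.1366, 0.1357]
ee_rot: [3.142, -0.0, 1.482]
wrist_force: [0.5, -0.5, 0.7]
width: 0.0926
```

Emit:
step_arm(
  increments="0 0 1 0 0 0; 0 0 1 0 0 0; 0 0 1 0 0 0; 0 0 0.7 0 0 0; 0 0 0 0 0 0",
)

```text
time: 5.45
tool_pos: [0.5588, -0.1363, 0.0968]
ee_rot: [-3.138, -0.001, 1.482]
wrist_force: [0.7, 0.4, 0.0]
width: 0.094
```

Emit:
step_arm(
  increments="0 0 0 0 0 0; 0 0 0 0 0 0; 0 0 0 0 0 0; 0 0 0 0 0 0; 0 0 0 0 0 0",
  claw=1,
)

```text
time: 5.95
tool_pos: [0.5596, -0.1368, 0.0995]
ee_rot: [-3.141, 0.0, 1.482]
wrist_force: [-2.0, 0.1, 2.6]
width: 0.0624
```

Emit:
step_arm(
  increments="0 0 0 0 0 0; 0 0 0 0 0 0; 0 0 0 0 0 0",
)

```text
time: 6.25
tool_pos: [0.5596, -0.1368, 0.0995]
ee_rot: [-3.141, 0.0, 1.482]
wrist_force: [-4.0, -1.0, 4.3]
width: 0.0623
```

Emit:
step_arm(
  increments="0 0 -1 0 0 0; 0 0 -2 0 0 0; 0 0 -3 0 0 0; 0 0 -4 0 0 0; 0 0 -4 0 0 0",
)

```text
time: 6.75
tool_pos: [0.5601, -0.1363, 0.2391]
ee_rot: [-3.141, -0.001, 1.482]
wrist_force: [0.5, -0.3, -3.1]
width: 0.0624
```

Emit:
step_arm(
  increments="2 -0.2 0 0 0 0; 3 -0.3 0 0 0 0; 4 -0.3 0 0 0 0; 4 -0.3 0 0 0 0; 4 -0.3 0 0 0 0",
)

```text
time: 7.25
tool_pos: [0.5615, 0.0356, 0.2384]
ee_rot: [3.141, -0.001, 1.482]
wrist_force: [-0.0, 0.1, -2.5]
width: 0.0622
```

Emit:
step_arm(
  increments="4 -0.3 0 0 0 0; 4 -0.3 0 0 0 0; 4 -0.3 0 0 0 0; 4 -0.3 0 0 0 0; 4 -0.3 0 0 0 0",
)

```text
time: 7.75
tool_pos: [0.5641, 0.2366, 0.2383]
ee_rot: [3.142, -0.001, 1.482]
wrist_force: [0.4, -0.5, -2.4]
width: 0.0621
```

Emit:
step_arm(
  increments="4 -0.3 0 0 0 0; 3 -0.3 0 0 0 0; 2 -0.2 0 0 0 0; 0 0 0 0 0 0",
)

```text
time: 8.15
tool_pos: [0.5636, 0.3275, 0.2375]
ee_rot: [-3.14, -0.0, 1.485]
wrist_force: [-0.2, -0.6, -3.0]
width: 0.0621
```

```bash
python3 -c "
from h import *
o=get_obs();print(o['tool_pos'],o['ee_rot'],o['wrist_force'],o['width'],inc((.565,.329,.005)))
"
```

```text
[0.56356476 0.32752897 0.23754488] [-3.14012741e+00 -1.98133699e-04  1.48543520e+00] [-0.15778811 -0.57017133 -3.00585473] 0.062100781349238146 (array([ 0.15,  0.16, 23.25]), None)
```

Emit:
step_arm(
  increments="0 0 4 0 0 0; 0 0 4.5 0 0 0; 0 0 4.5 0 0 0; 0 0 4 0 0 0; 0 0 2.5 0 0 0",
)

```text
time: 8.65
tool_pos: [0.5623, 0.3221, 0.0394]
ee_rot: [-3.137, 0.004, 1.48]
wrist_force: [-0.6, 0.7, -3.4]
width: 0.062
```

Emit:
step_arm(
  increments="0 0 1.5 0 0 0; 0 0 1 0 0 0; 0 0 0.4 0 0 0; 0 0 0.2 0 0 0; 0 0 0 0 0 0",
)

```text
time: 9.15
tool_pos: [0.565, 0.3252, 0.0145]
ee_rot: [3.139, -0.001, 1.482]
wrist_force: [-1.0, -0.6, -3.0]
width: 0.062
```

Emit:
step_arm(
  increments="0 0 0.3 0 0 0; 0 0 0.3 0 0 0; 0 0 0.2 0 0 0; 0 0 0.1 0 0 0; 0 0 0 0 0 0",
)

```text
time: 9.65
tool_pos: [0.5638, 0.3247, 0.0036]
ee_rot: [-3.141, 0.0, 1.482]
wrist_force: [0.2, 0.4, -2.3]
width: 0.062
```

Emit:
step_arm(
  increments="0 0 0.1 0 0 0; 0 0 0.1 0 0 0; 0 0 0 0 0 0",
)

```text
time: 9.95
tool_pos: [0.5639, 0.3247, 0.0018]
ee_rot: [-3.141, 0.0, 1.482]
wrist_force: [-0.5, 1.3, -2.5]
width: 0.0623
```

Emit:
step_arm(
  increments="0 0 0.1 0 0 0; 0 0 0 0 0 0; 0 0 0 0 0 0",
)

```text
time: 10.25
tool_pos: [0.5641, 0.3248, 0.0015]
ee_rot: [3.141, -0.0, 1.482]
wrist_force: [-0.5, -1.0, 0.9]
width: 0.0623
```

Emit:
step_arm(
  increments="0 0 0.1 0 0 0; 0 0 0 0 0 0; 0 0 0 0 0 0",
)

```text
time: 10.55
tool_pos: [0.5642, 0.3249, 0.0015]
ee_rot: [3.141, -0.0, 1.482]
wrist_force: [-2.7, -1.3, 5.2]
width: 0.0623
```

Emit:
step_arm(
  increments="0 0 0 0 0 0; 0 0 0 0 0 0; 0 0 0 0 0 0; 0 0 0 0 0 0; 0 0 -0.5 0 0 0",
  claw=-1,
)

```text
time: 11.05
tool_pos: [0.5634, 0.3245, 0.0039]
ee_rot: [-3.14, 0.001, 1.482]
wrist_force: [-0.4, -0.1, 0.1]
width: 0.0935
```

Emit:
step_arm(
  increments="0 0 -2 0 0 0; 0 0 -4 0 0 0; 0 0 -5 0 0 0; 0 0 -5 0 0 0; 0 0 -5 0 0 0",
)

```text
time: 11.55
tool_pos: [0.5638, 0.3247, 0.2174]
ee_rot: [3.141, -0.0, 1.482]
wrist_force: [0.4, -0.7, 0.6]
width: 0.0942
```

```bash
cat >> h.py <<'E'
def lids(im):
    g=cv2.cvtColor(im[225:345,365:570],cv2.COLOR_BGR2HSV)
    m=((g[...,1]<25)&(g[...,2]>125)).astype(np.uint8)
    c=cv2.HoughCircles(cv2.medianBlur(cv2.cvtColor(im[225:345,365:570],cv2.COLOR_BGR2GRAY),3),cv2.HOUGH_GRADIENT,1,30,param1=120,param2=14,minRadius=16,maxRadius=21)
    for x,y,r in (c[0] if c is not None else []):
        u=(x+365,y+225); print("lid px",u,r,onz("top",u,.184).round(4))
E
python3 -c "
from h import *
lids(cv2.imread('pics/top0.png'));print()
kt,im=save('top','t3');lids(im)
o=get_obs();print(o['tool_pos'],inc((.561,-.229,.24)))
cv2.imwrite('pics/t3.png',im)
"
```

```text
lid px (np.float32(529.5), np.float32(278.5)) 18.2 [ 0.567  -0.3122  0.184 ]
lid px (np.float32(416.5), np.float32(285.5)) 18.2 [ 0.5595 -0.1377  0.184 ]
lid px (np.float32(477.5), np.float32(282.5)) 18.1 [ 0.5624 -0.2318  0.184 ]

lid px (np.float32(529.5), np.float32(278.5)) 18.2 [ 0.567  -0.3122  0.184 ]
lid px (np.float32(477.5), np.float32(282.5)) 18.1 [ 0.5624 -0.2318  0.184 ]
[0.56714796 0.32625276 0.22874264] (array([-55.35,   4.35,  -1.56]), None)
```

View pics/t3.png

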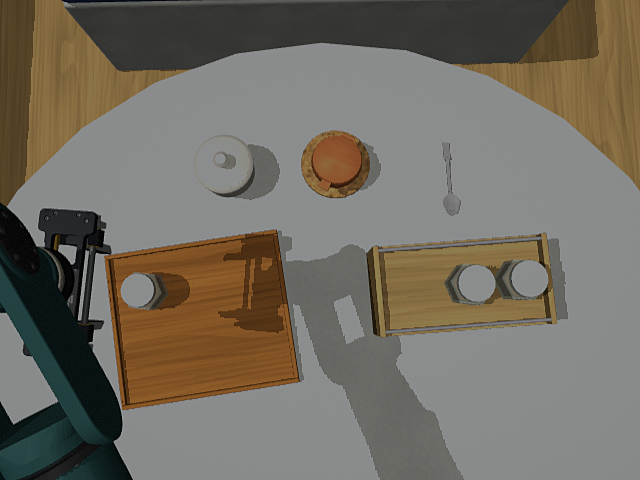

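Emit:
step_arm(
  increments="-4 0.4 0 0 0 0; -4.9 0.4 0 0 0 0; -4.9 0.4 0 0 0 0; -4.9 0.4 0 0 0 0; -4.9 0.4 0 0 0 0",
)

```text
time: 12.1
tool_pos: [0.5627, 0.0862, 0.2152]
ee_rot: [3.141, 0.0, 1.482]
wrist_force: [-0.6, -0.2, -0.4]
width: 0.0945
```

Emit:
step_arm(
  increments="-4.9 0.4 0 0 0 0; -4.9 0.4 0 0 0 0; -4.9 0.4 0 0 0 0; -4.9 0.4 0 0 0 0; -4.9 0.4 0 0 0 0",
)

```text
time: 12.6
tool_pos: [0.5608, -0.1599, 0.2154]
ee_rot: [3.14, 0.0, 1.482]
wrist_force: [0.5, -0.9, 0.7]
width: 0.0938
```

Emit:
step_arm(
  increments="-4.3 0.3 0 0 0 0; -2.7 0.1 0 0 0 0; 0 0 0 0 0 0; 0 0 0 0 0 0",
)

```text
time: 13.0
tool_pos: [0.5588, -0.2281, 0.2149]
ee_rot: [3.142, -0.001, 1.481]
wrist_force: [-0.5, 0.6, 0.1]
width: 0.0939
```

```bash
python3 -c "
from h import *
o=get_obs();print(o['tool_pos'],o['ee_rot'],inc((.5615,-.2305,.0985)))
"
```

```text
[ 0.5587814  -0.22812976  0.2148655 ] [ 3.14158862e+00 -6.40369948e-04  1.48066819e+00] (array([-0.22,  0.29, 11.64]), None)
```

Emit:
step_arm(
  increments="-0.2 0.3 1 0 0 0; 0 0 2.5 0 0 0; 0 0 2.5 0 0 0; 0 0 2.5 0 0 0; 0 0 1.5 0 0 0",
)

```text
time: 13.5
tool_pos: [0.5609, -0.228, 0.112]
ee_rot: [-3.138, -0.002, 1.484]
wrist_force: [-0.9, 0.6, 0.8]
width: 0.0942
```

Emit:
step_arm(
  increments="0 0 1 0 0 0; 0 0 0.6 0 0 0; 0 0 0 0 0 0; 0 0 0 0 0 0",
)

```text
time: 13.9
tool_pos: [0.5624, -0.2305, 0.1002]
ee_rot: [3.14, 0.001, 1.482]
wrist_force: [0.1, 0.6, 0.2]
width: 0.0939
```

Emit:
step_arm(
  increments="0 0 0 0 0 0; 0 0 0 0 0 0; 0 0 0 0 0 0; 0 0 0 0 0 0; 0 0 0 0 0 0",
  claw=1,
)

```text
time: 14.4
tool_pos: [0.5614, -0.2303, 0.0992]
ee_rot: [-3.141, 0.0, 1.482]
wrist_force: [-0.2, -1.0, 1.8]
width: 0.0621
```

Emit:
step_arm(
  increments="0 0 0 0 0 0; 0 0 0 0 0 0; 0 0 0 0 0 0",
)

```text
time: 14.7
tool_pos: [0.5614, -0.2303, 0.0992]
ee_rot: [-3.141, 0.0, 1.482]
wrist_force: [-1.7, -0.6, 2.5]
width: 0.062
```

Emit:
step_arm(
  increments="0 0 -1 0 0 0; 0 0 -2 0 0 0; 0 0 -3 0 0 0; 0 0 -4 0 0 0; 0 0 -4 0 0 0",
)

```text
time: 15.2
tool_pos: [0.5615, -0.2298, 0.2395]
ee_rot: [-3.14, -0.001, 1.482]
wrist_force: [1.6, -0.1, -2.4]
width: 0.062
```

Emit:
step_arm(
  increments="2 -0.2 0 0 0 0; 3 -0.2 0 0 0 0; 4 -0.2 0 0 0 0; 4 -0.2 0 0 0 0; 4 -0.2 0 0 0 0",
)

```text
time: 15.7
tool_pos: [0.5662, -0.0575, 0.2372]
ee_rot: [-3.139, -0.001, 1.482]
wrist_force: [0.2, 0.5, -2.2]
width: 0.0623
```

Emit:
step_arm(
  increments="4 -0.2 0 0 0 0; 4 -0.2 0 0 0 0; 4 -0.2 0 0 0 0; 4 -0.2 0 0 0 0; 4 -0.2 0 0 0 0",
)

```text
time: 16.2
tool_pos: [0.5736, 0.1427, 0.2373]
ee_rot: [-3.139, -0.0, 1.483]
wrist_force: [0.6, -0.1, -1.5]
width: 0.0621
```

Emit:
step_arm(
  increments="4 -0.2 0 0 0 0; 3 -0.2 0 0 0 0; 2 -0.1 0 0 0 0; 0.5 0 0 0 0 0; 0 0 0 0 0 0",
)

```text
time: 16.7
tool_pos: [0.5774, 0.2359, 0.2375]
ee_rot: [-3.139, 0.001, 1.484]
wrist_force: [-0.4, 0.1, -2.6]
width: 0.0623
```

```bash
python3 -c "
from h import *
o=get_obs();print(o['tool_pos'],o['ee_rot'],o['wrist_force'],o['width'],inc((.578,.235,.002)))
"
```

```text
[0.57735153 0.23593187 0.23749004] [-3.13947132e+00  1.05449754e-03  1.48351180e+00] [-0.38413225  0.1139491  -2.59605827] 0.06228540473309645 (array([-0.06,  0.12, 23.55]), None)
```

Emit:
step_arm(
  increments="0 0 3 0 0 0; 0 0 4 0 0 0; 0 0 4 0 0 0; 0 0 4 0 0 0; 0 0 3 0 0 0",
)

```text
time: 17.2
tool_pos: [0.5766, 0.2329, 0.0556]
ee_rot: [-3.138, 0.002, 1.48]
wrist_force: [-0.4, -0.0, -2.9]
width: 0.0625
```

Emit:
step_arm(
  increments="0 0 2 0 0 0; 0 0 1.5 0 0 0; 0 0 0.8 0 0 0; 0 0 0.3 0 0 0; 0 0 0 0 0 0",
)

```text
time: 17.7
tool_pos: [0.5787, 0.235, 0.0137]
ee_rot: [3.14, -0.0, 1.481]
wrist_force: [0.1, 0.8, -2.0]
width: 0.062
```

Emit:
step_arm(
  increments="0 0 0 0 0 0; 0 0 0 0 0 0",
)

```text
time: 17.9
tool_pos: [0.5791, 0.2355, 0.0144]
ee_rot: [3.139, -0.001, 1.482]
wrist_force: [0.2, 0.5, -2.4]
width: 0.0621
```

Emit:
step_arm(
  increments="0 0 0.4 0 0 0; 0 0 0.4 0 0 0; 0 0 0.3 0 0 0; 0 0 0.1 0 0 0; 0 0 0 0 0 0",
)

```text
time: 18.4
tool_pos: [0.578, 0.2352, 0.0012]
ee_rot: [-3.141, 0.0, 1.482]
wrist_force: [-0.9, -0.3, 0.6]
width: 0.0622
```

Emit:
step_arm(
  increments="0 0 0.1 0 0 0; 0 0 0 0 0 0; 0 0 0 0 0 0",
)

```text
time: 18.7
tool_pos: [0.578, 0.2352, 0.0012]
ee_rot: [3.142, 0.0, 1.482]
wrist_force: [-3.5, -0.5, 4.9]
width: 0.0622
```

Emit:
step_arm(
  increments="0 0 0.1 0 0 0; 0 0 0 0 0 0; 0 0 0 0 0 0",
)

```text
time: 19.0
tool_pos: [0.578, 0.2352, 0.0012]
ee_rot: [3.141, -0.0, 1.482]
wrist_force: [-5.1, -1.1, 8.8]
width: 0.0623
```

Emit:
step_arm(
  increments="0 0 0 0 0 0; 0 0 0 0 0 0; 0 0 0 0 0 0; 0 0 0 0 0 0; 0 0 -0.5 0 0 0",
  claw=-1,
)

```text
time: 19.5
tool_pos: [0.5774, 0.2349, 0.0028]
ee_rot: [-3.14, 0.001, 1.482]
wrist_force: [-0.9, -0.2, 0.7]
width: 0.0938
```

Emit:
step_arm(
  increments="0 0 -2 0 0 0; 0 0 -4 0 0 0; 0 0 -5 0 0 0; 0 0 -5 0 0 0; 0 0 -5 0 0 0",
)

```text
time: 20.0
tool_pos: [0.5779, 0.2351, 0.2163]
ee_rot: [3.141, -0.0, 1.482]
wrist_force: [1.6, 0.4, 0.9]
width: 0.094
```

Emit:
step_arm(
  increments="-2 0.1 0 0 0 0; -4 0.3 0 0 0 0; -4 0.3 0 0 0 0; 0 0 0 0 0 0",
)

```text
time: 20.4
tool_pos: [0.5765, 0.1307, 0.2147]
ee_rot: [3.14, 0.002, 1.476]
wrist_force: [-0.5, 0.1, 0.1]
width: 0.0941
```

```bash
python3 -c "
from h import *
kt,im=save('top','t4');lids(im)
o=get_obs();print(o['tool_pos'],inc((.5665,-.3115,.24)))
"
```

```text
lid px (np.float32(531.5), np.float32(276.5)) 20.4 [ 0.57   -0.3155  0.184 ]
[0.57641322 0.13304515 0.21455486] (array([-44.36,   3.12,  -2.55]), None)
```

```bash
python3 -c "
from h import *
a,b=cv2.imread('pics/t3.png'),cv2.imread('pics/t4.png')
d=cv2.absdiff(a,b)[225:345,495:570].max(2);print((d>40).sum());
ys,xs=np.where(d>40);print(xs.min()+495 if len(xs) else 0,xs.max()+495 if len(xs) else 0,ys.min()+225 if len(ys) else 0,ys.max()+225 if len(ys) else 0)
cv2.imwrite('pics/t4c.png',cv2.resize(np.hstack([a[225:345,440:570],b[225:345,440:570]]),(780,360),interpolation=cv2.INTER_CUBIC))
"
```

```text
74
495 501 266 298
```

Emit:
step_arm(
  increments="-4 0.3 0 0 0 0; -4.9 0.35 0 0 0 0; -4.9 0.35 0 0 0 0; -4.9 0.35 0 0 0 0; -4.9 0.35 0 0 0 0",
)

```text
time: 20.95
tool_pos: [0.5724, -0.102, 0.2142]
ee_rot: [3.141, -0.001, 1.484]
wrist_force: [0.6, -0.9, -0.3]
width: 0.0943
```

Emit:
step_arm(
  increments="-4.9 0.35 0 0 0 0; -4.9 0.35 0 0 0 0; -4.9 0.35 0 0 0 0; -4 0.35 0 0 0 0; -2 0 0 0 0 0",
)

```text
time: 21.45
tool_pos: [0.5678, -0.3113, 0.213]
ee_rot: [-3.141, -0.0, 1.48]
wrist_force: [0.8, -0.1, -0.3]
width: 0.0942
```

Emit:
step_arm(
  increments="0 0 0 0 0 0; 0 0 0 0 0 0; 0 0 0 0 0 0",
)

```text
time: 21.75
tool_pos: [0.5684, -0.3067, 0.2146]
ee_rot: [3.141, -0.001, 1.485]
wrist_force: [0.5, 0.1, 0.4]
width: 0.0938
```

```bash
python3 -c "
from h import *
o=get_obs();print(o['tool_pos'],o['ee_rot'],inc((.567,-.312,.0985)))
"
```

```text
[ 0.56844397 -0.3066594   0.21457184] [ 3.14084071e+00 -5.33365426e-04  1.48463158e+00] (array([-0.55, -0.11, 11.61]), None)
```

Emit:
step_arm(
  increments="-0.4 -0.1 1 0 0 0; 0 0 2.5 0 0 0; 0 0 2.5 0 0 0; 0 0 2.5 0 0 0; 0 0 1.5 0 0 0",
)

```text
time: 22.25
tool_pos: [0.5653, -0.3111, 0.1109]
ee_rot: [-3.138, -0.002, 1.483]
wrist_force: [0.3, 0.3, -0.1]
width: 0.0939
```

Emit:
step_arm(
  increments="0 0 1 0 0 0; 0 0 0.6 0 0 0; 0 0 0 0 0 0; 0 0 0 0 0 0",
)

```text
time: 22.65
tool_pos: [0.5669, -0.3133, 0.0992]
ee_rot: [3.14, 0.001, 1.482]
wrist_force: [-0.3, 0.8, -0.1]
width: 0.0941
```

Emit:
step_arm(
  increments="0 0 0 0 0 0; 0 0 0 0 0 0; 0 0 0 0 0 0; 0 0 0 0 0 0; 0 0 0 0 0 0",
  claw=1,
)

```text
time: 23.15
tool_pos: [0.5664, -0.313, 0.0982]
ee_rot: [3.141, 0.0, 1.482]
wrist_force: [0.5, -0.1, 0.4]
width: 0.0616
```

Emit:
step_arm(
  increments="0 0 0 0 0 0; 0 0 0 0 0 0; 0 0 0 0 0 0",
)

```text
time: 23.45
tool_pos: [0.5664, -0.313, 0.0982]
ee_rot: [3.141, 0.0, 1.482]
wrist_force: [-0.1, 0.5, 1.5]
width: 0.0619
```

Emit:
step_arm(
  increments="0 0 -1 0 0 0; 0 0 -2 0 0 0; 0 0 -3 0 0 0; 0 0 -4 0 0 0; 0 0 -4 0 0 0",
)

```text
time: 23.95
tool_pos: [0.5657, -0.3125, 0.2386]
ee_rot: [-3.139, -0.001, 1.482]
wrist_force: [-0.8, -1.2, -2.2]
width: 0.0619
```

Emit:
step_arm(
  increments="2 -0.1 0 0 0 0; 3 -0.1 0 0 0 0; 4 -0.2 0 0 0 0; 4 -0.1 0 0 0 0; 4 -0.1 0 0 0 0",
)

```text
time: 24.45
tool_pos: [0.5745, -0.1406, 0.2363]
ee_rot: [-3.139, -0.001, 1.482]
wrist_force: [0.5, 0.5, -1.9]
width: 0.062
```

Emit:
step_arm(
  increments="4 -0.1 0 0 0 0; 4 -0.1 0 0 0 0; 4 -0.1 0 0 0 0; 4 -0.1 0 0 0 0; 4 -0.1 0 0 0 0",
)

```text
time: 24.95
tool_pos: [0.587, 0.059, 0.2364]
ee_rot: [-3.139, 0.0, 1.482]
wrist_force: [-0.1, 0.0, -1.3]
width: 0.0616
```

Emit:
step_arm(
  increments="4 -0.1 0 0 0 0; 2.5 -0.1 0 0 0 0; 1.5 -0.1 0 0 0 0; 0.4 -0.1 0 0 0 0; 0 0 0 0 0 0",
)

```text
time: 25.45
tool_pos: [0.5913, 0.1405, 0.2373]
ee_rot: [-3.14, 0.001, 1.482]
wrist_force: [0.8, -0.3, -1.7]
width: 0.0617
```

```bash
python3 -c "
from h import *
o=get_obs();print(o['tool_pos'],o['ee_rot'],o['wrist_force'],o['width'],inc((.591,.141,.002)))
"
```

```text
[0.59130169 0.14047771 0.23733654] [-3.14049918e+00  9.23707259e-04  1.48214420e+00] [ 0.82937119 -0.28750963 -1.68651052] 0.0616715949367825 (array([ 7.000e-02, -1.000e-02,  2.353e+01]), None)
```

Emit:
step_arm(
  increments="0 0 3 0 0 0; 0 0 4 0 0 0; 0 0 4 0 0 0; 0 0 4 0 0 0; 0 0 3 0 0 0",
)

```text
time: 25.95
tool_pos: [0.5903, 0.1383, 0.0549]
ee_rot: [-3.138, 0.002, 1.479]
wrist_force: [-0.3, 1.2, -2.5]
width: 0.0617
```

Emit:
step_arm(
  increments="0 0 2 0 0 0; 0 0 1.5 0 0 0; 0 0 0.8 0 0 0; 0 0 0.3 0 0 0; 0 0 0 0 0 0",
)

```text
time: 26.45
tool_pos: [0.5924, 0.1403, 0.0127]
ee_rot: [3.14, -0.0, 1.481]
wrist_force: [0.1, -0.1, -1.9]
width: 0.0619
```

Emit:
step_arm(
  increments="0 0 0.4 0 0 0; 0 0 0.3 0 0 0; 0 0 0.3 0 0 0; 0 0 0 0 0 0; 0 0 0 0 0 0",
)

```text
time: 26.95
tool_pos: [0.5917, 0.1406, 0.0019]
ee_rot: [-3.142, 0.0, 1.482]
wrist_force: [0.0, 0.1, -1.4]
width: 0.0616
```

Emit:
step_arm(
  increments="0 0 0.1 0 0 0; 0 0 0.1 0 0 0; 0 0 0 0 0 0",
)

```text
time: 27.25
tool_pos: [0.592, 0.1406, 0.0002]
ee_rot: [3.141, -0.0, 1.482]
wrist_force: [-0.0, 0.2, -0.3]
width: 0.062
```

Emit:
step_arm(
  increments="0 0 0.1 0 0 0; 0 0 0 0 0 0; 0 0 0 0 0 0",
)

```text
time: 27.55
tool_pos: [0.592, 0.1407, 0.0002]
ee_rot: [3.141, -0.0, 1.482]
wrist_force: [-2.1, 0.4, 5.5]
width: 0.0617
```

Emit:
step_arm(
  increments="0 0 0 0 0 0; 0 0 0 0 0 0; 0 0 0 0 0 0; 0 0 0 0 0 0; 0 0 -0.5 0 0 0",
  claw=-1,
)

```text
time: 28.05
tool_pos: [0.591, 0.1404, 0.003]
ee_rot: [-3.14, 0.001, 1.482]
wrist_force: [-0.9, 0.7, 0.2]
width: 0.0935
```

Emit:
step_arm(
  increments="0 0 -2 0 0 0; 0 0 -4 0 0 0; 0 0 -5 0 0 0; 0 0 -5 0 0 0; 0 0 -4 0 0 0",
)

```text
time: 28.55
tool_pos: [0.5923, 0.1407, 0.208]
ee_rot: [3.138, -0.001, 1.482]
wrist_force: [0.5, -0.2, 1.4]
width: 0.0942
```

Emit:
step_arm(
  increments="-2 0 0 0 0 0.143; -2 0 0 0 0 0.143; -2 0 0 0 0 0.143; -2 0 0 0 0 0.143; -2 0 0 0 0 0.143",
  claw=1,
)

```text
time: 29.05
tool_pos: [0.5557, 0.0486, 0.2042]
ee_rot: [3.141, -0.0, 0.761]
wrist_force: [0.3, -0.0, -0.1]
width: 0.0573
```

Emit:
step_arm(
  increments="0 2 0 0 0 0.143; 0 2 0 0 0 0.143; 0 2 0 0 0 0.143; 0 2 0 0 0 0.143; 0 2 0 0 0 0.143",
)

```text
time: 29.55
tool_pos: [0.6016, -0.0381, 0.2041]
ee_rot: [3.142, -0.0, 0.046]
wrist_force: [0.1, 0.3, 0.5]
width: 0.0177
```

```bash
python3 -c "
from h import *
o=get_obs();print(o['tool_pos'],o['ee_rot'],o['width'],inc((.43,-.233,.15),.053))
"
```

```text
[ 0.60161835 -0.03808144  0.20411744] [ 3.14156103e+00 -3.27755244e-04  4.61279601e-02] 0.017669431693996426 (array([-18.04,  18.68,   5.41]), np.float64(-0.00687203988138136))
```

Emit:
step_arm(
  increments="-3 2 0 0 0 -0.007; -3.2 3.2 0 0 0 0; -3.2 3.2 0 0 0 0; -3.2 3.2 0 0 0 0; -3.2 3.2 0 0 0 0",
)

```text
time: 30.05
tool_pos: [0.4508, -0.1953, 0.2045]
ee_rot: [3.141, -0.001, 0.059]
wrist_force: [-0.5, 0.2, 0.2]
width: 0.0001
```

Emit:
step_arm(
  increments="-2.2 2.5 2 0 0 0; 0 1.4 4 0 0 0; 0 0 4 0 0 0; 0 0 4 0 0 0; 0 0 1.5 0 0 0",
)

```text
time: 30.55
tool_pos: [0.4295, -0.233, 0.0446]
ee_rot: [-3.137, 0.006, 0.058]
wrist_force: [-0.1, 0.8, 0.7]
width: 0.0004
```

Emit:
step_arm(
  increments="0 0 0 0 0 0; 0 0 0 0 0 0",
)

```text
time: 30.75
tool_pos: [0.4328, -0.2348, 0.0499]
ee_rot: [3.141, -0.001, 0.059]
wrist_force: [0.1, -0.5, 0.4]
width: 0.0006
```

```bash
python3 -c "
from h import *
kt,s=save('scene','s5');kt,im=save('wrist','w5')
o=get_obs();print(o['tool_pos'],o['ee_rot'],o['width'],inc((.47,-.233,.04),.053))
for P in [(.487,-.2305,.09),(.487+.007,-.3635,.09),(.487-.007,-.0975,.09)]: print(proj('wrist',P,kt).round())
"
```

```text
[ 0.43370954 -0.23536031  0.05114266] [ 3.13903221e+00 -3.10736662e-03  5.90136818e-02] 0.0005606178574422875 (array([ 3.63, -0.02,  1.13]), np.float64(0.006013681784204188))
[318. 196.]
[558. 204.]
[ 79. 201.]
```

View pics/w5.png

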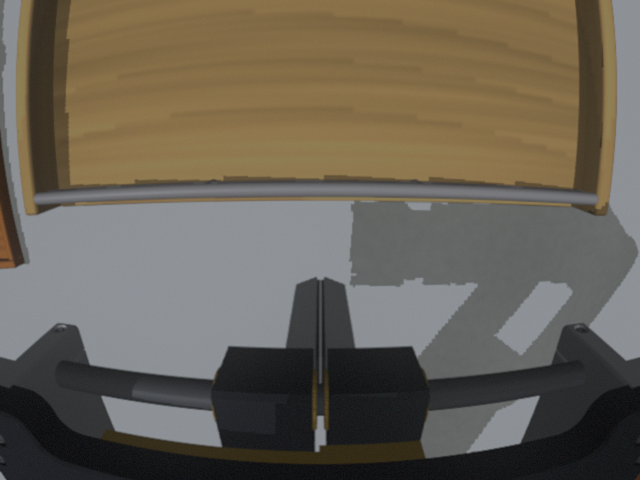

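Emit:
step_arm(
  increments="1 0 1 0 0 0; 1 0 0 0 0 0; 1 0 0 0 0 0; 0.3 0 0 0 0 0; 0 0 0 0 0 0",
)

```text
time: 31.35
tool_pos: [0.4661, -0.2325, 0.039]
ee_rot: [3.141, -0.0, 0.06]
wrist_force: [0.4, 0.2, -0.4]
width: 0.0006
```

Emit:
step_arm(
  increments="0.3 0 0 0 0 0; 0.3 0 0 0 0 0; 0 0 0 0 0 0; 0 0 0 0 0 0",
)

```text
time: 31.75
tool_pos: [0.4712, -0.2322, 0.039]
ee_rot: [3.141, 0.0, 0.059]
wrist_force: [-0.0, -0.1, -0.0]
width: 0.0003
```

Emit:
step_arm(
  increments="0.3 0 0 0 0 0; 0.3 0 0 0 0 0; 0 0 0 0 0 0; 0 0 0 0 0 0",
)

```text
time: 32.15
tool_pos: [0.4766, -0.2319, 0.039]
ee_rot: [3.142, 0.001, 0.059]
wrist_force: [-3.7, 0.2, 2.4]
width: 0.0004
```

Emit:
step_arm(
  increments="0.2 0 0 0 0 0; 0.2 0 0 0 0 0; 0 0 0 0 0 0; 0 0 0 0 0 0",
)

```text
time: 32.55
tool_pos: [0.4764, -0.2319, 0.0391]
ee_rot: [-3.141, 0.01, 0.058]
wrist_force: [-14.1, 0.0, 8.4]
width: 0.0004
```

Emit:
step_arm(
  increments="0.2 0 0 0 0 0; 0.1 0 0 0 0 0; 0 0 0 0 0 0; 0 0 0 0 0 0",
)

```text
time: 32.95
tool_pos: [0.476, -0.2319, 0.0391]
ee_rot: [-3.141, 0.017, 0.058]
wrist_force: [-22.3, -0.4, 12.5]
width: 0.0004
```

Emit:
step_arm(
  increments="-1 0 0 0 0 0; -3 0 0 0 0 0; 0 0 0 0 0.15 0; 0 0 0 0 0.15 0; 0 0 0 0 0.15 0",
)

```text
time: 33.45
tool_pos: [0.446, -0.2348, 0.041]
ee_rot: [3.136, -0.459, 0.061]
wrist_force: [-0.6, 0.6, 0.4]
width: 0.0004
```

Emit:
step_arm(
  increments="0 0 0 0 0.15 0; 0 0 0 0 0 0; 0 0 0 0 0 0",
)

```text
time: 33.75
tool_pos: [0.4439, -0.2348, 0.0391]
ee_rot: [3.141, -0.599, 0.055]
wrist_force: [-0.3, -0.6, 0.5]
width: 0.0001
```

```bash
python3 -c "
from h import *
o=get_obs();print(o['tool_pos'],o['ee_rot'],o['wrist_force'],inc((.485,-.232,.015)))
print(inc(o['tool_pos']+np.array([.01*np.cos(.053),.01*np.sin(.053),0])))
"
```

```text
[ 0.44388754 -0.23483155  0.03907491] [ 3.14146064 -0.5991734   0.05503316] [-0.3267472  -0.63158153  0.4862062 ] (array([ 2.05, -0.06,  4.31]), None)
(array([0.83, 0.  , 0.56]), None)
```

Emit:
step_arm(
  increments="0.7 0 1.4 0 0 0; 0.7 0 1.4 0 0 0; 0.6 0 1.4 0 0 0; 0 0 0 0 0 0; 0 0 0 0 0 0",
)

```text
time: 34.25
tool_pos: [0.4866, -0.2316, 0.0173]
ee_rot: [3.139, -0.601, 0.064]
wrist_force: [0.1, -0.4, -0.0]
width: 0.0002
```

Emit:
step_arm(
  increments="0.4 0 0.3 0 0 0; 0.4 0 0.3 0 0 0; 0.4 0 0.25 0 0 0; 0 0 0 0 0 0; 0 0 0 0 0 0",
)

```text
time: 34.75
tool_pos: [0.4993, -0.2308, 0.0157]
ee_rot: [3.141, -0.6, 0.059]
wrist_force: [-0.2, -0.7, 0.5]
width: 0.0002
```

Emit:
step_arm(
  increments="0.25 0 0.17 0 0 0; 0.1 0 0.07 0 0 0; 0 0 0 0 0 0; 0 0 0 0 0 0",
)

```text
time: 35.15
tool_pos: [0.503, -0.2307, 0.0155]
ee_rot: [3.141, -0.599, 0.059]
wrist_force: [-4.7, -0.4, 2.4]
width: 0.0004
```

Emit:
step_arm(
  increments="0.25 0 0.17 0 0 0; 0.1 0 0.07 0 0 0; 0 0 0 0 0 0; 0 0 0 0 0 0",
)

```text
time: 35.55
tool_pos: [0.5071, -0.2305, 0.0155]
ee_rot: [3.141, -0.599, 0.059]
wrist_force: [-5.8, -1.2, 3.4]
width: 0.0006
```

Emit:
step_arm(
  increments="0.17 0 0.11 0 0 0; 0 0 0 0 0 0; 0 0 0 0 0 0",
)

```text
time: 35.85
tool_pos: [0.5083, -0.2304, 0.0153]
ee_rot: [3.14, -0.598, 0.06]
wrist_force: [-12.0, 0.4, 7.0]
width: 0.0007
```

Emit:
step_arm(
  increments="-2 0 -1.4 0 0 0; -3.5 0 -2.4 0 0 0; -3.5 0 -2.4 0 0 0; -3 0 -2 0 0 0; 0 0 0 0 0 0",
)

```text
time: 36.35
tool_pos: [0.3618, -0.24, 0.0148]
ee_rot: [3.141, -0.599, 0.052]
wrist_force: [0.5, 0.2, 0.1]
width: 0.0009
```

Emit:
step_arm(
  increments="0 0 0 0 0 0; 0 0 0 0 0 0; 0 0 0 0 0 0; 0 0 0 0 0 0; 0 0 0 0 0 0",
)

```text
time: 36.85
tool_pos: [0.3652, -0.2379, 0.0153]
ee_rot: [-3.141, -0.6, 0.061]
wrist_force: [0.4, 0.3, -0.3]
width: 0.0006
```

```bash
python3 -c "
from h import *
kt,s=save('wrist','w6');np.save('w6T.npy',kt[1]);kt2,t=save('top','t6')
o=get_obs();print(o['tool_pos'],o['ee_rot'],o['wrist_force'])
cv2.imwrite('pics/w6c.png',cv2.resize(np.hstack([s,t]),(800,300)))
"
```

```text
[ 0.36492071 -0.23804091  0.01525028] [-3.14126659 -0.59995101  0.05994071] [-0.16502182 -0.27037337  0.35596134]
```

View pics/w6c.png

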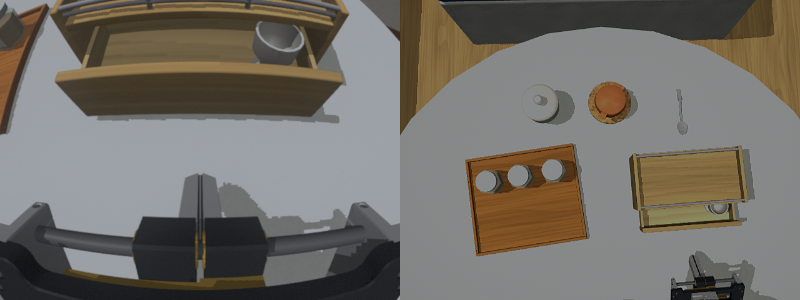

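Emit:
step_arm(
  increments="2 0 -3 0 -0.15 0; 1.5 0 -3 0 -0.15 0; 0.8 0 -3 0 -0.15 0; 0.3 0 -3 0 -0.15 0; 0 0 -2 0 0 0",
  claw=-0.15,
)

```text
time: 37.45
tool_pos: [0.3634, -0.2378, 0.1605]
ee_rot: [-3.139, -0.027, 0.07]
wrist_force: [1.0, 0.2, 0.3]
width: 0.0367
```

Emit:
step_arm(
  increments="0 0 -1 0 0 -0.142; 0 0 -1 0 0 -0.142; 0 0 0 0 0 -0.142; 0 0 0 0 0 -0.142; 0 0 0 0 0 -0.142",
)

```text
time: 37.95
tool_pos: [0.3586, -0.2383, 0.1781]
ee_rot: [3.127, -0.024, 0.78]
wrist_force: [-0.3, -0.2, 0.2]
width: 0.0541
```

Emit:
step_arm(
  increments="0 0 0 0 0 -0.142; 0 0 0 0 0 -0.142; 0 0 0 0 0 -0.142; 0 0 0 0 0 -0.142; 0 0 0 0 0 -0.142",
)

```text
time: 38.45
tool_pos: [0.3585, -0.2383, 0.178]
ee_rot: [3.115, -0.009, 1.49]
wrist_force: [0.5, -0.1, 0.1]
width: 0.0541
```

Emit:
step_arm(
  increments="0 0 0 0 0 -0.142; 0 0 0 0 0 0; 0 0 0 0 0 0",
)

```text
time: 38.75
tool_pos: [0.3584, -0.2384, 0.178]
ee_rot: [3.114, -0.005, 1.623]
wrist_force: [0.0, -0.9, -0.9]
width: 0.0542
```

```bash
python3 -c "
from h import *
o=get_obs();print(o['tool_pos'],o['ee_rot'],o['width'],inc((.429,-.2035,.043),1.624))
# drawer front top edge from top view t6, full-res
t=cv2.imread('pics/t6.png');g=cv2.cvtColor(t,cv2.COLOR_BGR2HSV)
for u in (430,455,480,500):
  col=g[330:385,u]; v=[330+i for i in range(55) if col[i,1]>60]; print(u,v[0],v[-1],onz('top',(u,v[-1]),.09).round(4))
  print(t[352:372,u].tolist() if u==455 else '')
"
```

```text
[ 0.35841234 -0.23839672  0.17804747] [ 3.11427639 -0.00494871  1.62254628] 0.05421934549407006 (array([ 3.05,  6.86, 13.71]), np.float64(-0.001453722017511705))
430 330 368 [ 0.4248 -0.1707  0.09  ]

455 330 367 [ 0.4257 -0.2125  0.09  ]
[[96, 138, 135], [93, 136, 135], [94, 136, 138], [100, 145, 146], [51, 80, 81], [9, 19, 30], [15, 28, 38], [11, 23, 31], [47, 82, 105], [75, 121, 138], [72, 118, 139], [67, 111, 137], [67, 109, 135], [66, 110, 136], [61, 110, 137], [64, 78, 89], [132, 129, 125], [140, 139, 137], [138, 137, 136], [137, 137, 135]]
480 330 365 [ 0.4282 -0.2544  0.09  ]

500 341 363 [ 0.4308 -0.288   0.09  ]
```

Emit:
step_arm(
  increments="1.5 3.5 0 0.027 0 0; 1.5 3.6 0 0 0 0; 0 0 3.5 0 0 0; 0 0 3.5 0 0 0; 0 0 2.5 0 0 0",
)

```text
time: 39.25
tool_pos: [0.4271, -0.2033, 0.0819]
ee_rot: [-3.14, -0.006, 1.624]
wrist_force: [-0.0, 0.3, -0.1]
width: 0.0537
```

Emit:
step_arm(
  increments="0 0 0 0 0 0; 0 0 0 0 0 0",
)

```text
time: 39.45
tool_pos: [0.4276, -0.2043, 0.0846]
ee_rot: [3.141, -0.005, 1.624]
wrist_force: [-0.3, 0.1, 1.0]
width: 0.0538
```

```bash
python3 -c "
from h import *
o=get_obs();print(o['tool_pos'],o['ee_rot'],o['width'],o['wrist_force'],inc((.431,-.2035,.043),1.624))
"
```

```text
[ 0.4276392  -0.20427066  0.08462325] [ 3.14138756 -0.00479866  1.62402198] 0.053790513460258496 [-0.33442076  0.12624108  0.99945702] (array([0.04, 0.34, 4.16]), np.float64(2.1980886571570935e-05))
```

Emit:
step_arm(
  increments="0 0.3 1.5 0 0 0; 0 0 1.5 0 0 0; 0 0 1.1 0 0 0; 0 0 0 0 0 0",
)

```text
time: 39.85
tool_pos: [0.4304, -0.2039, 0.0432]
ee_rot: [-3.142, -0.005, 1.625]
wrist_force: [-0.2, 0.8, -1.0]
width: 0.0543
```

Emit:
step_arm(
  increments="0 0 0 0 0 0; 0 0 0 0 0 0; 0 0 0 0 0 0; 0 0 0 0 0 0; 0 0 0 0 0 0",
  claw=1,
)

```text
time: 40.35
tool_pos: [0.4307, -0.204, 0.0436]
ee_rot: [3.141, -0.004, 1.625]
wrist_force: [0.3, -0.2, 0.0]
width: 0.0172
```

Emit:
step_arm(
  increments="0 0 0 0 0 0; 0 0 0 0 0 0",
)

```text
time: 40.55
tool_pos: [0.4305, -0.204, 0.0435]
ee_rot: [3.141, -0.004, 1.625]
wrist_force: [0.0, -0.6, 1.8]
width: 0.0112
```

Emit:
step_arm(
  increments="0 -0.7 0 0 0 0; 0 -1 0 0 0 0; 0 -1 0 0 0 0; 0 -1 0 0 0 0; 0 -0.8 0 0 0 0",
)

```text
time: 41.05
tool_pos: [0.3846, -0.2066, 0.0435]
ee_rot: [3.141, -0.004, 1.625]
wrist_force: [1.9, -0.4, 0.8]
width: 0.0118
```

Emit:
step_arm(
  increments="0 -0.3 0 0 0 0; 0 0 0 0 0 0; 0 0 0 0 0 0",
)

```text
time: 41.35
tool_pos: [0.3823, -0.2067, 0.0434]
ee_rot: [-3.141, -0.004, 1.625]
wrist_force: [-1.4, -1.8, 1.9]
width: 0.0117
```

Emit:
step_arm(
  increments="0 -0.2 0 0 0 0; 0 0 0 0 0 0; 0 0 0 0 0 0",
)

```text
time: 41.65
tool_pos: [0.3809, -0.2068, 0.0434]
ee_rot: [3.141, -0.004, 1.625]
wrist_force: [0.2, -1.4, 1.7]
width: 0.0119
```

Emit:
step_arm(
  increments="0 0 0 0 0 0; 0 0 0 0 0 0; 0 0 0 0 0 0; 0 0 0 0 0 0",
  claw=-0.15,
)

```text
time: 42.05
tool_pos: [0.3804, -0.2064, 0.043]
ee_rot: [-3.141, -0.005, 1.625]
wrist_force: [-0.1, 0.2, -0.0]
width: 0.04
```

Emit:
step_arm(
  increments="0 0 -1 0 0 0; 0 0 -4 0 0 0; 0 0 -5 0 0 0; -2 1 -5 0 0 0; -4 2 -2 0 0 0",
)

```text
time: 42.55
tool_pos: [0.4147, -0.2643, 0.2164]
ee_rot: [3.133, 0.002, 1.628]
wrist_force: [-0.9, -0.6, 0.2]
width: 0.054
```

Emit:
step_arm(
  increments="-4 1 0 0 0 0; 0 0 0 0 0 0; 0 0 0 0 0 0; 0 0 0 0 0 0",
)

```text
time: 42.95
tool_pos: [0.4246, -0.3025, 0.2085]
ee_rot: [3.142, -0.005, 1.626]
wrist_force: [0.4, 0.4, 0.3]
width: 0.0539
```

```bash
python3 -c "
from h import *
o=get_obs();print(o['tool_pos'],o['ee_rot'],o['width'])
kt,s=save('wrist','w7');np.save('w7T.npy',kt[1]);kt2,t=save('top','t7')
b=cv2.resize(t[230:420,365:570],None,fx=1.9,fy=1.9,interpolation=cv2.INTER_CUBIC)
c=np.zeros((480,800-390,3),np.uint8); c=s[:, 110:520]
b2=np.zeros((480,390,3),np.uint8); b2[:361,:389]=b[:361,:389]
cv2.imwrite('pics/w7c.png',np.hstack([c,b2]))
"
```

```text
[ 0.42464981 -0.30248475  0.20853558] [ 3.14154928 -0.00536327  1.62562434] 0.05394908929700731
```

View pics/w7c.png

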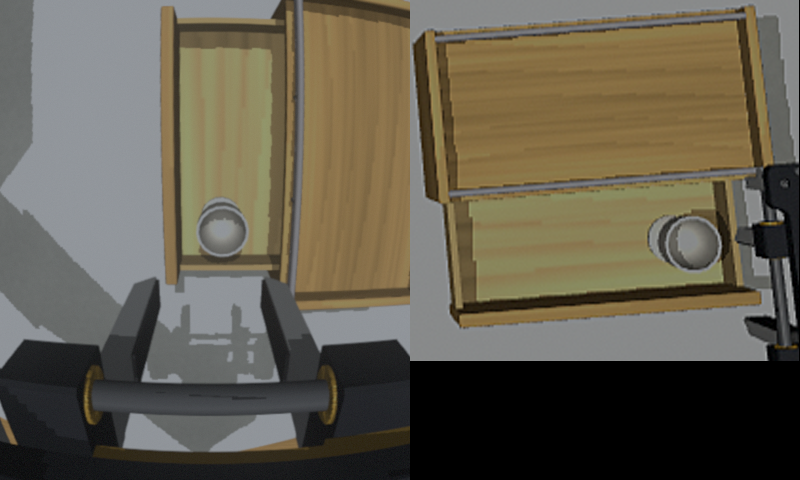

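```bash
python3 -c "
from h import *
K=calibration('wrist')['camera_matrix'];kt=(K,np.load('w7T.npy'))
w=(332,230.5);t=(513.4,357.9)
print(tri([ray('wrist',w,kt),ray('top',t)]),onz('wrist',w,.086,kt),onz('top',t,.086))
print('front edge inside/outside', onz('wrist',(162+110,200),.09,kt),onz('wrist',(178+110,200),.09,kt))
s=cv2.imread('pics/w7.png');g=cv2.medianBlur(cv2.cvtColor(s,6),3)[180:275,280:390]
print(cv2.HoughCircles(g,3,1,40,param1=120,param2=15,minRadius=18,maxRadius=32)+[[[280,180,0]]])
print(inc((.43,-.302,.15)))
"
```

```text
(array([ 0.43802759, -0.31067264,  0.08628548]), [np.float64(0.0013933780547195098), np.float64(0.0013933780547195525)]) [ 0.43754519 -0.30939452  0.086     ] [ 0.43844917 -0.31213827  0.086     ]
front edge inside/outside [ 0.38083191 -0.28244152  0.09      ] [ 0.39552547 -0.28174316  0.09      ]
[[[331.5        229.5         24.10000038]]]
(array([-0.03,  0.52,  5.88]), None)
```

Emit:
step_arm(
  increments="0 0 0 0 0 0.1428; 0 0 0 0 0 0.1428; 0 0 0 0 0 0.1428; 0 0 0 0 0 0.1428; 0 0 0 0 0 0.1428",
  claw=-0.5,
)

```text
time: 43.55
tool_pos: [0.4248, -0.3023, 0.209]
ee_rot: [-3.14, -0.004, 0.906]
wrist_force: [0.0, -0.2, 0.7]
width: 0.0708
```

Emit:
step_arm(
  increments="0 0 0 0 0 0.1428; 0 0 0 0 0 0.1428; 0 0 0 0 0 0.1428; 0 0 0 0 0 0.1428; 0 0 0 0 0 0.1428",
)

```text
time: 44.05
tool_pos: [0.4248, -0.3023, 0.209]
ee_rot: [-3.138, -0.001, 0.193]
wrist_force: [0.0, -0.7, 0.0]
width: 0.0705
```

Emit:
step_arm(
  increments="0 0 0 0 0 0.1428; 0 0 0 0 0 0; 0 0 0 0 0 0",
)

```text
time: 44.35
tool_pos: [0.4249, -0.3027, 0.2088]
ee_rot: [-3.137, -0.001, 0.058]
wrist_force: [0.7, 0.1, 0.0]
width: 0.0705
```

```bash
python3 -c "
from h import *
o=get_obs();print(o['tool_pos'],o['ee_rot'],o['width'],inc((.438,-.3107,.027),.055))
"
```

```text
[ 0.42491656 -0.30269074  0.20882825] [-3.13729560e+00 -7.81515567e-04  5.81625998e-02] 0.07045391777355373 (array([ 1.25,  0.95, 18.18]), np.float64(0.0031625998410488784))
```

Emit:
step_arm(
  increments="1.25 0.95 2 0 0 0; 0 0 4 0 0 0; 0 0 4 0 0 0; 0 0 3 0 0 0; 0 0 0 0 0 0",
)

```text
time: 44.85
tool_pos: [0.4349, -0.3086, 0.0731]
ee_rot: [-3.129, 0.007, 0.057]
wrist_force: [0.4, 0.3, -0.5]
width: 0.0705
```

Emit:
step_arm(
  increments="0 0 0 0 0 0; 0 0 0 0 0 0",
)

```text
time: 45.05
tool_pos: [0.4394, -0.3127, 0.0812]
ee_rot: [-3.14, -0.004, 0.055]
wrist_force: [-0.6, -0.5, 1.4]
width: 0.0701
```

```bash
python3 -c "
from h import *
o=get_obs();print(o['tool_pos'],o['ee_rot'],o['width'],inc((.438,-.3107,.027),.055))
kt,s=save('wrist','w8');print(proj('wrist',(.438,-.3107,.086),kt))
g=cv2.medianBlur(cv2.cvtColor(s,6),3);c=cv2.HoughCircles(g[150:330,240:400],3,1,60,param1=120,param2=20,minRadius=25,maxRadius=55)
for q in (c[0] if c is not None else []): u=q[:2]+[240,150];print(u,q[2],onz('wrist',u,.086,kt))
"
```

```text
[ 0.43939905 -0.3126956   0.08122237] [-3.1402903  -0.00377799  0.05524707] 0.07010876786260474 (array([-0.15, -0.2 ,  5.42]), np.float64(0.00024707039661902436))
[317.70045237 275.94807553]
[318.5 268.5] 39.6 [ 0.44288517 -0.31092185  0.086     ]
```

Emit:
step_arm(
  increments="0.1 -0.15 1.5 0 0 0; 0 0 1.5 0 0 0; 0 0 1.2 0 0 0; 0 0 0.8 0 0 0; 0 0 0 0 0 0",
)

```text
time: 45.6
tool_pos: [0.4377, -0.3087, 0.0261]
ee_rot: [-3.134, 0.003, 0.054]
wrist_force: [0.1, 0.4, -1.0]
width: 0.0703
```

Emit:
step_arm(
  increments="0 0 0.2 0 0 0; 0 0 0 0 0 0",
)

```text
time: 45.8
tool_pos: [0.4392, -0.3101, 0.0267]
ee_rot: [-3.137, -0.001, 0.054]
wrist_force: [-0.2, -0.3, -0.5]
width: 0.0706
```

Emit:
step_arm(
  increments="0 0 0 0 0 0; 0 0 0 0 0 0; 0 0 0 0 0 0; 0 0 0 0 0 0; 0 0 0 0 0 0",
  claw=1,
)

```text
time: 46.3
tool_pos: [0.4393, -0.3102, 0.027]
ee_rot: [-3.138, -0.001, 0.054]
wrist_force: [-0.1, -0.8, 1.4]
width: 0.0492
```

Emit:
step_arm(
  increments="0 0 0 0 0 0; 0 0 0 0 0 0",
)

```text
time: 46.5
tool_pos: [0.4393, -0.3102, 0.0269]
ee_rot: [-3.138, -0.001, 0.054]
wrist_force: [0.2, -1.4, 2.2]
width: 0.0491
```

Emit:
step_arm(
  increments="0 0 -1 0 0 0; 0 0 -2 0 0 0; 0 0 -4 0 0 0; 0 0 -4 0 0 0; 0 0 -4 0 0 0",
)

```text
time: 47.0
tool_pos: [0.4385, -0.3097, 0.1778]
ee_rot: [-3.136, 0.0, 0.055]
wrist_force: [-0.2, -0.6, -0.7]
width: 0.049
```

Emit:
step_arm(
  increments="0 -2 0 0 0 0; 0 -4 0 0 0 0; 0 -4.5 0 0 0 0; 0.5 -4.5 0 0 0 0; 0.5 -4.5 0 0 0 0",
)

```text
time: 47.5
tool_pos: [0.437, -0.1127, 0.1762]
ee_rot: [-3.135, 0.001, 0.054]
wrist_force: [1.0, -0.2, -0.4]
width: 0.0487
```

Emit:
step_arm(
  increments="0.8 -4.5 0 0 0 0; 0.8 -4.5 0 0 0 0; 0.8 -4.5 0 0 0 0; 0.8 -4.5 0 0 0 0; 0.6 -4.5 0 0 0 0",
)

```text
time: 48.0
tool_pos: [0.4626, 0.1139, 0.1773]
ee_rot: [-3.137, 0.002, 0.055]
wrist_force: [1.1, -0.6, -0.5]
width: 0.0489
```

Emit:
step_arm(
  increments="0.3 -4.5 0 0 0 0; 0.3 -4 0 0 0 0; 0 -2 0 0 0 0; 0 0 0 0 0 0; 0 0 0 0 0 0",
)

```text
time: 48.5
tool_pos: [0.4632, 0.2166, 0.1778]
ee_rot: [-3.138, 0.002, 0.056]
wrist_force: [-0.4, -0.9, -1.4]
width: 0.0491
```

```bash
python3 -c "
from h import *
o=get_obs();print(o['tool_pos'],o['ee_rot'],o['width'],o['wrist_force'],inc((.464,.219,.017)))
"
```

```text
[0.46317683 0.21655485 0.17782212] [-3.13825409e+00  1.89421244e-03  5.56626942e-02] 0.04909882781406674 [-0.44914958 -0.8767625  -1.41218577] (array([ 0.13, -0.19, 16.08]), None)
```

Emit:
step_arm(
  increments="0 0 2 0 0 0; 0 0 3.5 0 0 0; 0 0 3.5 0 0 0; 0 0 3 0 0 0; 0 0 1.5 0 0 0",
)

```text
time: 49.0
tool_pos: [0.4618, 0.2148, 0.0402]
ee_rot: [-3.139, 0.006, 0.052]
wrist_force: [-0.5, 0.2, -1.2]
width: 0.0492
```

Emit:
step_arm(
  increments="0 0 1 0 0 0; 0 0 0.5 0 0 0; 0 0 0 0 0 0; 0 0 0 0 0 0",
)

```text
time: 49.4
tool_pos: [0.4653, 0.2173, 0.0301]
ee_rot: [-3.137, -0.003, 0.054]
wrist_force: [0.2, 0.1, -1.6]
width: 0.0491
```

Emit:
step_arm(
  increments="0 0 0.5 0 0 0; 0 0 0.5 0 0 0; 0 0 0.3 0 0 0; 0 0 0.2 0 0 0; 0 0 0 0 0 0",
)

```text
time: 49.9
tool_pos: [0.4639, 0.2173, 0.0133]
ee_rot: [-3.137, 0.001, 0.055]
wrist_force: [-0.6, 0.5, -1.3]
width: 0.0488
```

Emit:
step_arm(
  increments="0 0 0.1 0 0 0; 0 0 0 0 0 0; 0 0 0 0 0 0",
)

```text
time: 50.2
tool_pos: [0.4644, 0.2175, 0.013]
ee_rot: [-3.137, -0.001, 0.055]
wrist_force: [0.3, 0.4, -0.2]
width: 0.0491
```

Emit:
step_arm(
  increments="0 0 0.1 0 0 0; 0 0 0 0 0 0; 0 0 0 0 0 0",
)

```text
time: 50.5
tool_pos: [0.4646, 0.2175, 0.0129]
ee_rot: [-3.137, -0.001, 0.054]
wrist_force: [-1.7, -1.4, 6.1]
width: 0.0491
```

Emit:
step_arm(
  increments="0 0 0 0 0 0; 0 0 0 0 0 0; 0 0 0 0 0 0; 0 0 0 0 0 0; 0 0 -0.5 0 0 0",
  claw=-0.5,
)

```text
time: 51.0
tool_pos: [0.4636, 0.2171, 0.016]
ee_rot: [-3.138, 0.002, 0.054]
wrist_force: [-0.5, -0.3, -0.2]
width: 0.0705
```

Emit:
step_arm(
  increments="0 0 -2 0 0 0; 0 0 -4 0 0 0; 0 0 -4.5 0 0 0; 0 0 -4 0 0 0; -1 2 -1 0 0 0",
)

```text
time: 51.5
tool_pos: [0.4585, 0.1981, 0.1781]
ee_rot: [-3.134, -0.011, 0.057]
wrist_force: [1.0, -0.5, -0.2]
width: 0.0702
```

Emit:
step_arm(
  increments="-1.5 4 0 0 0 0; -1.6 4.5 0 0 0 0; -1.6 4.5 0 0 0 0; -1.6 4.5 0 0 0 0; -1.6 4.5 0 0 0 0",
  claw=1,
)

```text
time: 52.0
tool_pos: [0.3878, -0.0293, 0.1713]
ee_rot: [-3.138, -0.002, 0.055]
wrist_force: [0.5, -0.3, 0.3]
width: 0.0343
```

Emit:
step_arm(
  increments="-1.6 4.5 0 0 0 0; -1.6 4.5 0 0 0 0; -1.6 4.5 0 0 0 0; -1.6 4.5 0 0 0 0; -1.6 2.9 0 0 0 0",
)

```text
time: 52.5
tool_pos: [0.3189, -0.2435, 0.1701]
ee_rot: [-3.138, -0.001, 0.052]
wrist_force: [0.2, -0.1, 0.3]
width: 0.0003
```

Emit:
step_arm(
  increments="0 0 0 0 0.15 0; 0 0 0 0 0.15 0; 0 0 0 0 0.15 0; 0 0 0 0 0.15 0; 0 0 0 0 0 0",
)

```text
time: 53.0
tool_pos: [0.315, -0.2427, 0.1656]
ee_rot: [-3.129, -0.599, 0.031]
wrist_force: [-0.8, 0.6, -0.1]
width: 0.0004
```

```bash
python3 -c "
from h import *
o=get_obs();print(o['tool_pos'],o['ee_rot'],o['width'],o['wrist_force'],inc((.365,-.238,.016)))
"
```

```text
[ 0.3149789  -0.24270456  0.16559525] [-3.1288585  -0.59850234  0.03098625] 0.00035584422222977957 [-0.83309736  0.63969473 -0.07947272] (array([-4.29, -0.12, 15.19]), None)
```

Emit:
step_arm(
  increments="-0.8 0 3 0 0 0; -1 0 3.5 0 0 0; -1 0 3.5 0 0 0; -1 0 3.2 0 0 0; -0.5 -0.1 2 0 0 0",
)

```text
time: 53.5
tool_pos: [0.3715, -0.2343, 0.0185]
ee_rot: [-3.134, -0.597, 0.056]
wrist_force: [0.0, 0.7, -0.7]
width: 0.0006
```

Emit:
step_arm(
  increments="0 0 0 0 0 0; 0 0 0 0 0 0",
)

```text
time: 53.7
tool_pos: [0.3715, -0.236, 0.0212]
ee_rot: [-3.137, -0.6, 0.056]
wrist_force: [0.7, -0.3, 0.1]
width: 0.0002
```

```bash
python3 -c "
from h import *
o=get_obs();print(o['tool_pos'],o['ee_rot'],o['wrist_force'],inc((.4985,-.2307,.0155)))
"
```

```text
[ 0.37152511 -0.23595233  0.02123285] [-3.13720925 -0.59994803  0.05604724] [ 0.72920142 -0.3245065   0.09588497] (array([10.16,  0.22,  7.65]), None)
```

Emit:
step_arm(
  increments="0.5 0 0.37 0 0 0; 0.64 0 0.48 0 0 0; 0.64 0 0.48 0 0 0; 0.64 0 0.48 0 0 0; 0.64 0.05 0.48 0 0 0",
)

```text
time: 54.2
tool_pos: [0.4092, -0.2351, 0.0189]
ee_rot: [-3.137, -0.601, 0.052]
wrist_force: [-1.0, 0.0, 1.7]
width: 0.0008
```

Emit:
step_arm(
  increments="0.64 0 0.48 0 0 0; 0.64 0.05 0.48 0 0 0; 0.64 0 0.48 0 0 0; 0.64 0.05 0.48 0 0 0; 0.64 0 0.48 0 0 0",
)

```text
time: 54.7
tool_pos: [0.4486, -0.2332, 0.0165]
ee_rot: [-3.135, -0.599, 0.052]
wrist_force: [-5.3, 1.1, 3.4]
width: 0.0006
```

Emit:
step_arm(
  increments="0.64 0 0.48 0 0 0; 0.64 0.05 0.48 0 0 0; 0.64 0 0.48 0 0 0; 0.64 0 0.48 0 0 0; 0.64 0 0.48 0 0 0",
)

```text
time: 55.2
tool_pos: [0.488, -0.2316, 0.015]
ee_rot: [-3.136, -0.599, 0.053]
wrist_force: [-13.9, 0.6, 10.8]
width: 0.0003
```

```bash
python3 -c "
from h import *
o=get_obs();print(o['tool_pos'],o['ee_rot'],o['wrist_force'],inc((.5075,-.2303,.0155)))
"
```

```text
[ 0.48801739 -0.23157069  0.01496685] [-3.13587077 -0.59850488  0.05281125] [-13.92878063   0.64804046  10.80382817] (array([ 1.64, -0.02,  1.06]), None)
```

Emit:
step_arm(
  increments="0.4 0 0.27 0 0 0; 0.4 0 0.27 0 0 0; 0.4 0 0.27 0 0 0; 0.2 0 0.13 0 0 0; 0 0 0 0 0 0",
)

```text
time: 55.7
tool_pos: [0.5052, -0.2307, 0.015]
ee_rot: [-3.136, -0.6, 0.052]
wrist_force: [-5.2, 0.2, 3.5]
width: 0.0004
```

Emit:
step_arm(
  increments="0 0 0 0 0 0; 0 0 0 0 0 0",
)

```text
time: 55.9
tool_pos: [0.5052, -0.2307, 0.015]
ee_rot: [-3.135, -0.6, 0.051]
wrist_force: [-3.4, 1.0, 3.4]
width: 0.0003
```

Emit:
step_arm(
  increments="0.15 0 0.1 0 0 0; 0 0 0 0 0 0; 0 0 0 0 0 0",
)

```text
time: 56.2
tool_pos: [0.5067, -0.2306, 0.0149]
ee_rot: [-3.135, -0.6, 0.051]
wrist_force: [-4.9, -0.2, 3.2]
width: 0.0009
```

Emit:
step_arm(
  increments="-0.5 0 -0.35 0 0 0; -1 0 -0.7 0 0 0; -2 0 -1.4 0 0 0; -3.5 0 -2.4 0 0 0; -2 0 -1.4 0 0 0",
)

```text
time: 56.7
tool_pos: [0.3955, -0.2364, 0.0153]
ee_rot: [-3.136, -0.6, 0.051]
wrist_force: [-0.2, -0.5, 0.4]
width: 0.0006
```

Emit:
step_arm(
  increments="0 0 -3 0 0 0; 0 0 -4 0 0 0; 0 0 -4 0 0 0; 0 0 -4 0 0 0; 0 0 0 0 0 0",
)

```text
time: 57.2
tool_pos: [0.3118, -0.2459, 0.1446]
ee_rot: [3.134, -0.602, 0.054]
wrist_force: [0.2, 0.2, 0.4]
width: 0.0003
```

```bash
python3 -c "
from h import *
o=get_obs();print(o['time'],o['tool_pos'],o['wrist_force'])
kt,t=save('top','t9');kt,w=save('scene','s9')
b=np.hstack([t[150:420,90:570],cv2.resize(w,(360,270))])
cv2.imwrite('pics/f9.png',cv2.resize(b,(800,257)))
cv2.imwrite('pics/f9a.png',cv2.resize(t[220:420,90:570],(800,333),interpolation=cv2.INTER_CUBIC))
cv2.imwrite('pics/f9b.png',np.vstack([cv2.resize(t[220:420,90:570],(800,333),interpolation=cv2.INTER_CUBIC),cv2.resize(w[140:340,180:530],(467,267))[:, :].copy() if 0 else cv2.copyMakeBorder(cv2.resize(w[120:340,180:530],(424,267)),0,0,0,376,cv2.BORDER_CONSTANT)]))
"
```

```text
57.2 [ 0.31184348 -0.24588684  0.1446348 ] [0.16262949 0.21316724 0.44343485]
```

View pics/f9b.png

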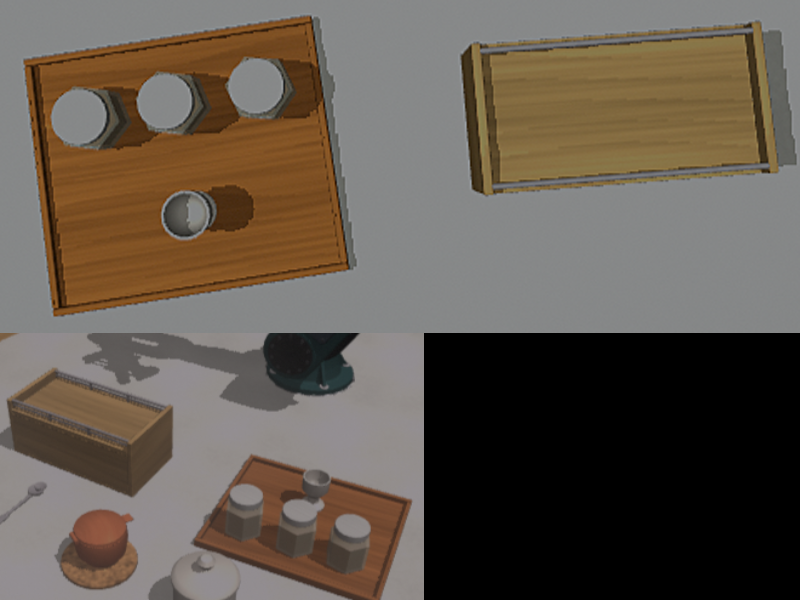

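```bash
python3 -c "
from h import *
kt,t=save('top','t10');print(cv2.absdiff(t,cv2.imread('pics/t9.png'))[225:345,370:570].max(), get_obs()['time'])
print(close_job())"
```

```text
8 57.35
the job is handed in; nothing more can be done
None
```

I laid the tray and handed the job in at 57 s. All three jars and the one egg cup in the drawer now stand upright inside the tray, and the drawer is shut.

**How it went**
- Each jar and the cup was lowered until the wrist force showed contact with the tray floor, then released.
- The drawer was pressed in, sprang out, was gripped by its front board and drawn to about 0.11 m. After the cup was out, it was pushed shut and let go.

**Last checks**
- The final top and scene views show the jars and cup upright within the rim.
- The drawer front is flush with the organiser, and a second view 0.15 s before hand-in was unchanged. The drawer had then been released for about 1 s.
- The sugar bowl, butter bell and teaspoon look where they started; I checked these by eye only.

**What disagreed or failed**
- **Finger length:** the fingers end about 35 mm short of the stated TCP. The first grip on the left jar therefore closed on its lid; I released it, went lower and gripped the hexagon.
- **First drawer press:** with the tool upright, the finger came up against the fixed shelf edge (22 N). I repeated the press with the tool tilted 0.6 rad.
- **Measured positions:** the views mostly agreed within about 2–5 mm. Lid heights came out near 0.180 m against 0.184 m from the text.

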